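Assemble a bayonet-locked watch-cleaning basket

ROBOT

A 6-joint arm with a two-finger parallel gripper is mounted at the origin on the work surface. World frame = base frame: x ahead of the robot, y to its left, z up, the work surface at z = 0. Lengths are in m, angles in rad, forces in N, time in s.
With the tool pointing down it reaches from about 0.3 to 0.775 m from the base axis. Payload 14.6 kg.
Tool frame: the origin (TCP) lies at the very end of the fingers, on their centre line; the grasp point (between the pads) lies 19 mm behind it; z points along the fingers, y is the line along which they close (so a half turn about z gives the same grasp; the last joint's range is limited). The gripper opens to 94 mm and grips with 3 to 60 N. Pads are 16 mm wide; open, the fingers measure 119 mm over their backs; the gripper's body (75 mm by 177 mm) begins 78 mm behind the grasp point.
Start: joints at [-1.278, 0.3, 1.521, -0, 1.321, -0.067], TCP at [0.194, -0.515, 0.169] pointing down, gripper open.
Joint ranges: [-3.03, 3.03], [-0.79, 2.21], [0.23, 2.52], [-1.04, 4.18], [0, 3.07], [-2.55, 2.55]. Speed limits (rad/s): [2.22, 2.22, 2.57, 3.14, 3.14, 3.14].

INTERFACE

Orientations are given as [roll, pitch, yaw] about the fixed x, y, z axes, in that order (R = Rz(yaw) Ry(pitch) Rx(roll)).
In Python, from station import ctrl gives the robot as it stands.
- The arm moves only by the shell command python3 -m pendant 'ROWS' [OPENING] [FORCE]. ROWS is JSON, a list of rows, each a list of 2 entries, a list of its own where there are three numbers: the shift along the world's x, y, z in cm, then the turn about the world's z in rad. A call has 1 to 20 rows; each row shifts and turns the commanded pose from where the row before left it; what a row does not reach is not made up. A row lasts 1/12 s, in which the tool goes at most 41.7 mm and 7.16 degrees, less where a joint would pass 70% of its speed; a pose out of reach is approached as far as the arm can. A call is refused whole if a number of a shift passes 4.17 or a number of a turn 0.125, either way. A call with a gripper value outside its range is refused whole. OPENING is the opening, from 0 (shut) to 1 (fully open), set as the call begins (- or left out, the last holds). The fingers move at their own pace and stop on an object; FORCE is the grip in N (left out, the last holds). Time passes only in rows, so rows that do not move let the fingers close. It gives the time, the measured TCP pose, the force, the opening and the grip force at its end, in the units of the state.
- ctrl.get_obs(): the state, without advancing time (a new reading comes with each control period).
- ctrl.camera(name): name is "scene" or "side" or "wrist"; returns a dict with "color" (400x640x3 uint8, red, green, blue), "intrinsics" (3x3 intrinsics, pixels), "camera_from_world" (4x4, takes a point from world to camera coordinates). Camera axes: x right, y down, z forward; pixel columns grow to the right and rows downward; lengths in m; the calibration is good to about 2 mm. A picture is of the moment at which its call begins. There is no depth.
- ctrl.hand_in(): hands the job in; it is judged then, once.
The state is a dict: "time_s": time; "qpos": joint angles; "joint_vel": joint speeds; "tau": joint torques, N m; "ee_pos": TCP position; "eef_rot": TCP orientation; "force": force on the tool from outside, world axes, zero at the start; "moment": the same for the moment, N m; "grip_width": finger opening in m; "grip_force": force on a finger pad.
Only numpy, scipy, OpenCV 4.12 (cv2) and the standard library are available. Lean on these libraries where they do the work, as an engineer would, in place of code of your own. Each camera call takes 0.05 s, during which the arm holds its last target. There are 200 camera calls.

TASK

Assemble the watch-cleaning basket on its metal loading base. First take the sieve section from the sloping white drying rack, stand it upright on the black rubber pad and let go; then take it again, set it on the base and turn it a quarter turn clockwise (seen from above) until it locks against its stop, and after that set the cap on the section and lock it in the same way. Leave both fully home and let go of, with the outside ribs in line, and do not knock the other things on the bench about.

Things in the scene. Friction and masses are not known exactly. Their poses are not given: they have to be found in the camera images.
- section_mid (a point): Steel sieve section, loose, about 0.2 kg: drum 60 across, 48 high, open foot, 18 high spigot on top. Point on its axis 33 above the foot (half-way); z from foot to spigot. Flat grip pads face its +-y: 62 apart, 24 wide along x, 14 to 46 above the foot. Ribs at its +-x, 65 over both. Starts lying back in the rack, z axis 60 deg from vertical, +x side underneath, y level.
- section_foot (a point): Centre of the section's open foot, 33 below section_mid, same axes. Inside it two inward tabs, 4.5 thick, 50 deg of arc, inner radius 20, centred on its +-x. They pass the base's lugs only with the section's x axis 90 deg (+-25) from the base's x axis; then a quarter turn clockwise seen from above brings the tabs under the lugs to the stops, x axes and ribs in line. A half turn makes no difference.
- section_shoulder (a point): Centre of the section's upper shoulder, 48 above its foot, same axes. The cap's foot comes to stand here. The spigot on it has the same shape as the base's, lugs centred near the section's +-x.
- cap_mid (a point): Steel cap, loose, about 0.13 kg, standing on the mat: closed-top drum 60 across, 34 high, no spigot. Point on its axis half-way up, 17 above the foot; z up. Flat grip pads at its +-y: 62 apart, 24 wide, 4 to 32 above the foot; ribs at its +-x. Its foot has the same tabs as the section's and locks on the section's spigot likewise: enters with x axes 90 deg apart, clockwise to the stop.
- base_seat (a point): Steel loading base, fixed: foot 90 across, drum 60 across, shoulder 30 above the mat, 18 high spigot on it (48 in all), ribs at its +-x. Point: centre of the shoulder, where the section's foot comes to stand; z up.
- base_spigot (a point): Top centre of the base's spigot, 18 above base_seat: core radius 18.5 tapering to 14 at the top; two outward lugs of radius 25, 6.5 to 12 above the shoulder, each from 36 deg clockwise to 34 deg counter-clockwise of +-x, with a stop under its clockwise end. Play in the joint is about 1.5 mm radially and 2 mm up; it turns freely, and stays where left.
- pad_top (a point): Black round rubber pad, fixed, 100 in diameter, 4 thick. This point is the centre of its top.
- rack: Sloping white plastic drying rack, fixed, foot 100 x 56, about 65 high (120 with the section in it). Origin at the centre of its foot on the mat; the section's spigot end points along its +x and upward, 60 deg from vertical. Its trough is only 36 wide (y) under the section, so the grip pads are free on both sides.
- bell_mid (a point): Bystander: clear dust bell on a grey tray, 100 in diameter, 97 high; point half-way up.
- watch_mid (a point): Bystander: watch on a black holder, 44 in diameter, 31 high; point half-way up.
- loupe_mid (a point): Bystander: black eyeglass loupe, 36 in diameter, 30 high; point half-way up.
- jar_mid (a point): Bystander: small glass jar, 38 in diameter, 36 high; point half-way up.
- sieve_mid (a point): Bystander: wide low sieve ring without bayonet, 80 in diameter, 24 high; point half-way up.
- tweezers: Bystander: steel tweezers lying along their x, 120 long, 5 high; origin at the middle, on the mat.
- driver: Bystander: screwdriver lying along its x, 130 long, about 25 high; origin near the middle.
- bezel: Bystander: steel watch bezel lying flat, a ring 40 across and 5 high; origin under its centre.
Things that resemble listed ones, but are neither listed nor needed, are in the scene too. What is shaped like the part that bears cap_mid but red is not meant. What is meant by the part that bears pad_top is not green, and is the smaller of those in its own colour.

How it is judged:
By the outcome, as a careful person would: the job done as asked, in the order asked, and still so for the second after the job is handed in, with the robot touching nothing.
It also fails if it takes over 72 s, if anything falls off the work surface, if the arm or the gripper's body presses on something with over 40 N, if the wrist force passes 120 N, or if a joint passes its speed limit or range.

## Working session

There is one attempt and no reset: what is moved stays moved. The work goes in short steps, Python scripts to look and compute and a shell command to move; the robot and the scene stay as the last step left them, time stands still between calls to the robot, and variables do not carry over. Pictures are saved under pics/ and viewed, at most 10 in all, crops included, and the job is handed in when it is done.

```bash
mkdir -p pics; ls; cat > h.py <<'E'
import numpy as np, cv2
from station import ctrl
def take(n,name):
    c=ctrl.camera(n); cv2.imwrite(f'pics/{name}.png',c['color'][:,:,::-1]); 
    np.savez(f'pics/{name}.npz',K=c['intrinsics'],T=c['camera_from_world'],color=c['color']); return c
def load(name):
    d=np.load(f'pics/{name}.npz'); return d
def ray(c,u,v):
    K,T=c['K'],c['T']; d=np.linalg.solve(K,[u,v,1.]); R=T[:3,:3]
    return -R.T@T[:3,3], R.T@d
def plane(c,u,v,z):
    o,d=ray(c,u,v); return o+d*(z-o[2])/d[2]
def tri(*obs):
    A=np.zeros((3,3));b=np.zeros(3); L=[]
    for c,u,v in obs:
        o,d=ray(c,u,v); d=d/np.linalg.norm(d); P=np.eye(3)-np.outer(d,d); A+=P;b+=P@o; L.append((o,P))
    x=np.linalg.solve(A,b); return x,[np.linalg.norm(P@(x-o)) for o,P in L]
def proj(c,p):
    q=c['K']@(c['T'][:3,:3]@np.asarray(p)+c['T'][:3,3]); return q[:2]/q[2]
E
python3 - <<'E'
from h import *
for n in ['scene','side','wrist']:
    c=take(n,n+'0'); T=c['camera_from_world']; print(n,-T[:3,:3].T@T[:3,3],T[:3,:3].T@[0,0,1],c['intrinsics'][0])
o=ctrl.get_obs(); print(o)
E
```

```text
pics
scene [ 1.22316647 -0.31349731  0.65264378] [-0.73908594  0.32537511 -0.58981609] [435.05566693   0.         315.23781608]
side [-0.10544095  0.81227591  0.71064396] [ 0.52229326 -0.68061777 -0.51377932] [501.73018996   0.         318.35427864]
wrist [ 0.26785854 -0.48778852  0.38411286] [-0.25339312 -0.09450882 -0.96273569] [281.70561538   0.         323.02237105]
{'time_s': 0.15, 'qpos': array([-1.27759169e+00,  3.00325432e-01,  1.52138003e+00,  7.18217512e-06,
        1.32067351e+00, -6.66239160e-02]), 'joint_vel': array([-0.00147287, -0.00015951, -0.00366766,  0.00117845, -0.00041774,
       -0.00058434]), 'tau': array([ 2.10992694e-03, -5.31951034e+01, -3.52819419e+01,  7.08380551e-02,
        2.35905068e-02, -4.49066943e-05]), 'ee_pos': array([ 0.19359224, -0.51459162,  0.1683513 ]), 'eef_rot': array([-3.14080854e+00, -5.92905710e-05,  3.59826754e-01]), 'force': array([0.19923183, 0.90885118, 0.06310501]), 'moment': array([ 0.00120145,  0.00116347, -0.02274207]), 'grip_force': 0.0, 'grip_width': 0.0936072768337924}
```

View pics/scene0.png

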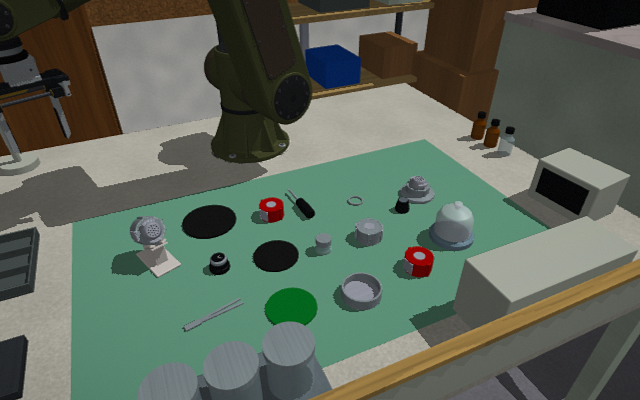

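View pics/side0.png

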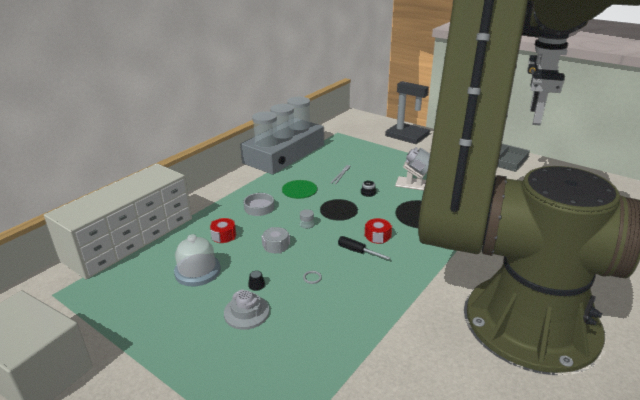

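The scene view shows the rack with the section at (148,240), black discs at (209,221) and (275,255), a green disc at (291,308), the grey cap at (369,232), red caps at (271,209) and (419,262), and the base at (417,188). In the side view the cap is at (276,240), the base at (246,307), and the black discs at (339,209) and (418,213, partly hidden).

```bash
python3 - <<'E'
from h import *
s=load('scene0'); d=load('side0')
def blob(c,box,f):
    im=c['color'].astype(int); m=np.zeros(im.shape[:2],np.uint8); x0,y0,x1,y1=box
    m[y0:y1,x0:x1]=f(im[y0:y1,x0:x1])*255
    m=cv2.morphologyEx(m,cv2.MORPH_OPEN,np.ones((3,3)))
    k=max(cv2.findContours(m,0,1)[0],key=cv2.contourArea); return k
dark=lambda i:i.max(2)<60
for nm,c,box in [('A scene',s,(175,195,242,245)),('B scene',s,(245,233,305,277)),('B side',d,(312,195,363,224))]:
    k=blob(c,box,dark).reshape(-1,2).astype(float)
    P=np.array([plane(c,u,v,.004)[:2] for u,v in k]); (x,y),r=cv2.minEnclosingCircle(P.astype(np.float32)); print(nm,x,y,'D',2*r)
grey=lambda i:(i.max(2)-i.min(2)<22)&(i.max(2)>70)
for nm,c,box,z in [('cap scene',s,(350,212,388,250),.017),('cap side',d,(258,222,294,258),.017),('base scene',s,(392,168,440,208),.02),('base side',d,(218,285,275,330),.02),('sec scene',s,(125,212,185,275),.08)]:
    k=blob(c,box,grey); x,y,w,h=cv2.boundingRect(k); print(nm,(x,y,w,h),plane(c,x+w/2,y+h/2,z))
big=[]
def crop(n,x0,y0,x1,y1,w=400,h=300):return cv2.resize(cv2.imread(f'pics/{n}.png')[y0:y1,x0:x1],(w,h),interpolation=cv2.INTER_CUBIC)
a=np.vstack([np.hstack([crop('scene0',110,200,190,260+0),crop('scene0',340,160,450,242)]),np.hstack([crop('scene0',170,190,310,295),crop('side0',210,220,310,330)])])
cv2.imwrite('pics/crop1.png',a)
E
```

```text
A scene 0.3502940535545349 -0.2134394347667694 D 0.1342192143201828
B scene 0.5354798436164856 -0.10773202776908875 D 0.10243432968854904
B side 0.5315836071968079 -0.10345243662595749 D 0.09885024279356003
cap scene (356, 218, 27, 28) [0.56556149 0.11149174 0.017     ]
cap side (262, 227, 28, 26) [0.56045326 0.11087549 0.017     ]
base scene (399, 176, 35, 28) [0.47005214 0.30633105 0.02      ]
base side (224, 290, 46, 40) [0.44993857 0.32250556 0.02      ]
sec scene (130, 216, 50, 59) [ 0.48808379 -0.34165078  0.08      ]
```

View pics/crop1.png

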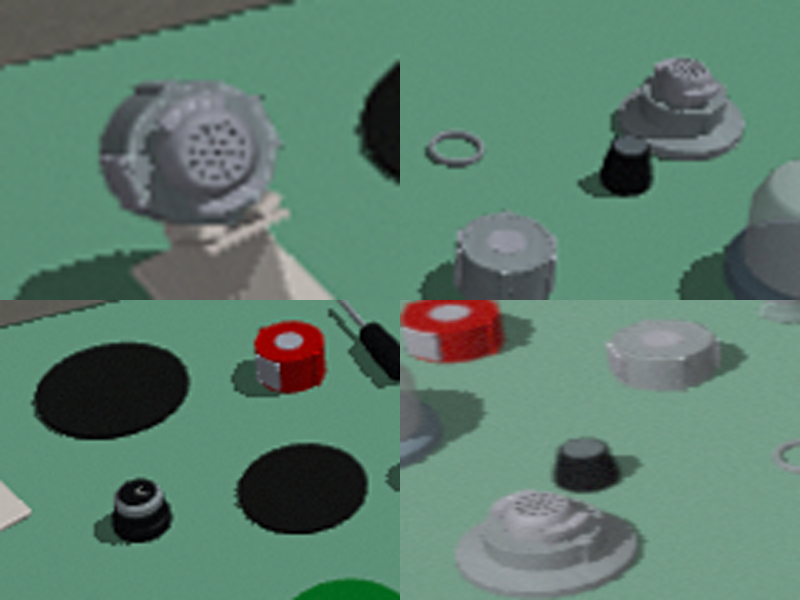

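The pad meant is the disc at (275,255): black and 100 mm, where the one at (209,221) is 134 mm and the one at (291,308) is green. The cap meant is the grey one at (369,232), not the red ones at (271,209) and (419,262). The crop confirms both. Next I look at the rack from close by.

```bash
python3 -m pendant '[[[3.1,1.95,1.6],0],[[3.1,1.95,1.6],0],[[3.1,1.95,1.6],0],[[3.1,1.95,1.6],0],[[3.1,1.95,1.6],0],[[3.1,1.95,1.6],0],[[3.1,1.95,1.6],0],[[3.1,1.95,1.6],0],[[0,0,0],0],[[0,0,0],0],[[0,0,0],0]]' 1; python3 - <<'E'
from h import *
take('wrist','wr1'); im=cv2.imread('pics/wr1.png'); cv2.imwrite('pics/wr1v.png',cv2.resize(im,(800,500)))
E
```

```text
time_s: 1.07
ee_pos: [0.4412, -0.3588, 0.296]
eef_rot: [-3.141, 0.001, 0.36]
force: [-0.1, 0.4, -0.7]
grip_width: 0.0935
grip_force: 0.0
```

View pics/wr1v.png

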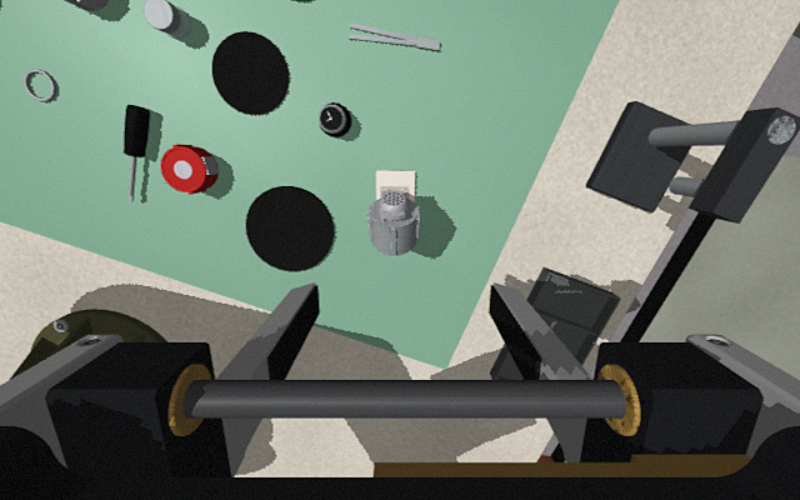

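The wrist view shows the section with its spigot at (395,200) and drum at (394,230), and the rack's white foot at (395,183). The rack is nearly in line with the image's vertical, so with the tool's x axis.

```bash
python3 - <<'E'
from h import *
w=load('wr1'); im=w['color'].astype(int)
sub=im[130:215,285:350]
m=((sub.min(2)>170)).astype(np.uint8)*255
k=max(cv2.findContours(m,0,1)[0],key=cv2.contourArea).reshape(-1,2)+[285,130]
print('white bbox',k.min(0),k.max(0))
# plate front edge & sides on z=.006
P=np.array([plane(w,u,v,.006)[:2] for u,v in k]); print(cv2.minAreaRect(P.astype(np.float32)))
# enlarged crops of section: wrist, scene, side
a=cv2.resize(cv2.imread('pics/wr1.png')[130:215,270:360],(400,378),interpolation=cv2.INTER_CUBIC)
b=cv2.resize(cv2.imread('pics/scene0.png')[205:290,110:200],(400,378),interpolation=cv2.INTER_CUBIC)
cv2.imwrite('pics/crop2.png',np.hstack([a,b]))
E
```

```text
white bbox [300 136] [332 159]
((0.4668146073818207, -0.33655935525894165), (0.04030102863907814, 0.05665784329175949), 20.64409637451172)
```

View pics/crop2.png

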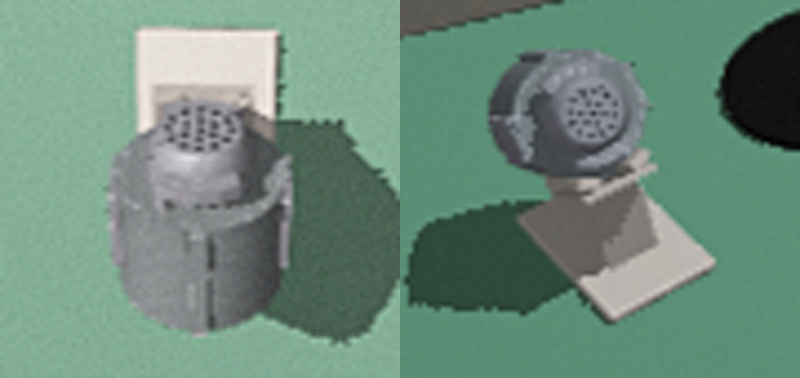

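```bash
python3 - <<'E'
from h import *
w=load('wr1'); s=load('scene0')
x,e=tri((w,315,158.6),(s,153.2,230.2)); print('spigot top',x,e)
d=np.array([np.cos(.36),np.sin(.36),0]); n=np.array([-d[1],d[0],0])
ax=.866*d+[0,0,.5]; mid=x-.033*ax; print('mid',mid,'foot',mid-.033*ax)
t=ctrl.get_obs()['ee_pos']; 
rk=np.array([.4668,-.3366,0]); print('lateral sec',n@(mid-t),'rack',n@(rk-t),'along',d@(mid-t))
# check: projected drum ends in wrist
for q in (-.033,0,.015,.033): print(q,proj(w,mid+q*ax))
im=w['color'].astype(int)[150:212,285:345]
m=((im.max(2)-im.min(2)<25)&(im.max(2)<200)&(im.max(2)>95)).astype(np.uint8)*255
k=max(cv2.findContours(m,0,1)[0],key=cv2.contourArea); print(np.array(cv2.boundingRect(k))+[285,150,0,0])
E
```

```text
spigot top [ 0.46022061 -0.33880781  0.09753745] [np.float64(0.0011460268081378581), np.float64(0.0011460268081377608)]
mid [ 0.43347455 -0.3488751   0.08103745] foot [ 0.40672849 -0.3589424   0.06453745]
lateral sec 0.012198620986858179 rack 0.011947153196389355 along -0.0032435848304592702
-0.033 [315.16798345 190.70113856]
0 [314.73973031 175.39391611]
0.015 [314.52937626 167.87514711]
0.033 [314.26252424 158.33694911]
[294 150  42  56]
```

```bash
python3 -m pendant '[[[-0.45,1.1,-3],0],[[0,0,-4],0],[[0,0,-4],0],[[0,0,-4],0],[[0,0,-3],0],[[0,0,-2],0],[[0,0,-2],0],[[0,0,-1.2],0],[[0,0,0],0],[[0,0,0],0]]' 1 && python3 -m pendant '[[[0,0,0],0],[[0,0,0],0],[[0,0,0],0],[[0,0,0],0],[[0,0,0],0],[[0,0,0],0],[[0,0,0],0],[[0,0,0],0]]' 0.5 15
```

```text
time_s: 1.95
ee_pos: [0.4366, -0.3482, 0.0649]
eef_rot: [-3.141, 0.0, 0.359]
force: [-0.3, -0.6, 1.0]
grip_width: 0.0938
grip_force: 0.0
time_s: 2.62
ee_pos: [0.4368, -0.3472, 0.0649]
eef_rot: [-3.14, 0.0, 0.36]
force: [-3.5, 5.8, 6.4]
grip_width: 0.0484
grip_force: 15.8
```

```bash
python3 - <<'E'
from h import *
take('wrist','wr2');take('scene','sc2')
a=cv2.resize(cv2.imread('pics/wr2.png')[100:400,170:470],(400,400))
b=cv2.resize(cv2.imread('pics/sc2.png')[150:300,80:230],(400,400),interpolation=cv2.INTER_CUBIC)
cv2.imwrite('pics/crop3.png',np.hstack([a,b])); print(ctrl.get_obs()['grip_width'],ctrl.get_obs()['grip_force'])
E
```

```text
0.04810853663319906 15.635925801470876
```

View pics/crop3.png

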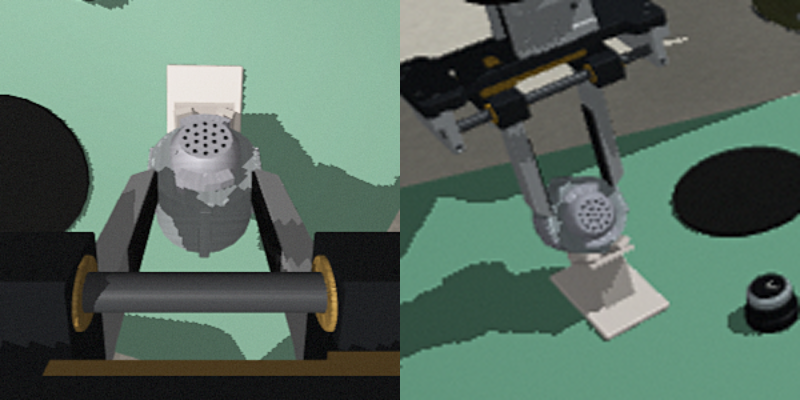

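```bash
python3 - <<'E'
from h import *
w=load('wr2'); s=load('sc2')
d=np.array([np.cos(.36),np.sin(.36),0]); n=np.array([-d[1],d[0],0]); t=ctrl.get_obs()['ee_pos']
x,e=tri((w,323.8,203.5),(s,153.1,230.6)); print('spigot',x,e, 'rel tcp along/lat',d@(x-t),n@(x-t))
for z in (.065,.1): 
  for sg in (-1,1):
    for hw in (.024,.031,.047): 
      q=t+n*hw*sg; q[2]=z; q=q+d*.008; p=proj(w,q); print(z,sg*hw,'wrist crop',(p-[170,100])/.75,'scene crop',(proj(s,q)-[80,150])*2.667)
E
```

```text
spigot [ 0.46019115 -0.33905897  0.09676658] [np.float64(0.001009565345262255), np.float64(0.0010095653452621928)] rel tcp along/lat 0.02471931578463724 -0.0006387535047070645
0.065 -0.024 wrist crop [242.1316136  148.84135725] scene crop [164.63497189 250.97402712]
0.065 -0.031 wrist crop [253.72208805 148.84800428] scene crop [156.14424962 255.22081956]
0.065 -0.047 wrist crop [280.21800839 148.86319944] scene crop [136.45218422 265.07017182]
0.065 0.024 wrist crop [162.67850844 148.79579163] scene crop [220.90313606 222.83045972]
0.065 0.031 wrist crop [151.09515933 148.78914869] scene crop [228.83469577 218.86334281]
0.065 0.047 wrist crop [124.62233619 148.77396677] scene crop [246.71306708 209.92114334]
0.1 -0.024 wrist crop [248.68356676 170.15154928] scene crop [153.34144817 215.91139784]
0.1 -0.031 wrist crop [262.29570525 170.16033508] scene crop [144.59909649 220.0998706 ]
0.1 -0.047 wrist crop [293.41386424 170.18041994] scene crop [124.31644505 229.81731691]
0.1 0.024 wrist crop [155.37688706 170.09132554] scene crop [211.23127929 188.17629981]
0.1 0.031 wrist crop [141.77457531 170.08254608] scene crop [219.38502269 184.26983009]
0.1 0.047 wrist crop [110.6882703  170.06248178] scene crop [237.75841413 175.46711288]
```

```bash
python3 -m pendant '[[[0,0,0],0],[[0,0,0],0],[[0,0,0],0],[[0,0,0],0],[[0,0,0],0],[[0,0,0],0]]' 1 15;python3 - <<'E'
from h import *
take('wrist','wr3');take('scene','sc3')
a=cv2.resize(cv2.imread('pics/wr3.png')[100:400,170:470],(400,400))
b=cv2.resize(cv2.imread('pics/sc3.png')[150:300,80:230],(400,400),interpolation=cv2.INTER_CUBIC)
cv2.imwrite('pics/crop4.png',np.hstack([a,b]))
E
python3 -m pendant '[[[0,0,0],0],[[0,0,0],0],[[0,0,0],0],[[0,0,0],0],[[0,0,0],0],[[0,0,0],0],[[0,0,0],0]]' 0.69 5;python3 -m pendant '[[[0,0,0],0],[[0,0,0],0],[[0,0,0],0],[[0,0,0],0]]' 0.62 5
```

```text
time_s: 3.22
ee_pos: [0.4371, -0.3478, 0.0647]
eef_rot: [3.142, 0.0, 0.36]
force: [0.0, -0.3, 0.3]
grip_width: 0.0848
grip_force: 0.0
time_s: 3.9
ee_pos: [0.4372, -0.3478, 0.0648]
eef_rot: [3.142, -0.0, 0.36]
force: [-0.2, -0.4, -0.4]
grip_width: 0.0646
grip_force: 0.0
time_s: 4.23
ee_pos: [0.4371, -0.3478, 0.0647]
eef_rot: [-3.142, -0.0, 0.36]
force: [0.7, -0.9, 0.3]
grip_width: 0.0583
grip_force: 0.0
```

View pics/crop4.png

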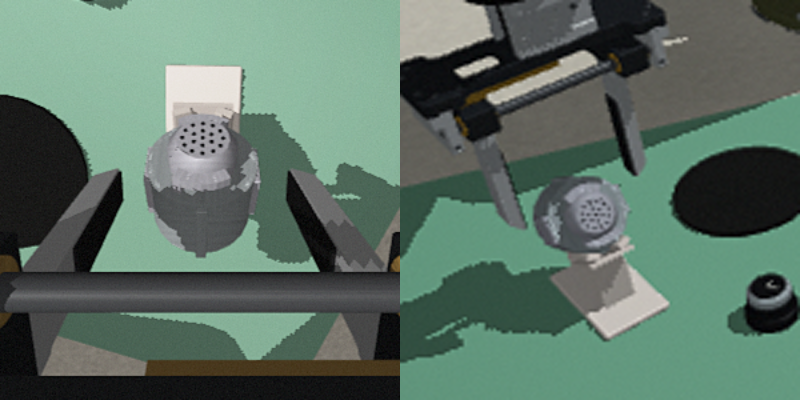

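The closed grip was on the drum's upper part: in the scene crop the open fingertips at (520,228) and (640,172) show at z of about 0.10, well above the reported TCP. The section has not moved. I measure the tip height from two views.

```bash
python3 - <<'E'
from h import *
c=[take('wrist','wr4'),take('scene','sc4'),take('side','sd4')]
w=load('wr3'); s=load('sc3')
d=np.array([np.cos(.36),np.sin(.36),0]); n=np.array([-d[1],d[0],0]); t=ctrl.get_obs()['ee_pos']
for a,b in (((122,172),(240,172)),((288,172),(120,228))):
    x,e=tri((w,170+a[0]*.75,100+a[1]*.75),(s,80+b[0]/2.667,150+b[1]/2.667)); print(x,e,'rel',d@(x-t),n@(x-t),x[2]-t[2])
a=cv2.resize(cv2.imread('pics/wr3.png')[190:270,200:460],(800,246),interpolation=cv2.INTER_CUBIC)
b=cv2.resize(cv2.imread('pics/sc3.png')[180:250,100:190],(450,350),interpolation=cv2.INTER_CUBIC)
q=np.zeros((596,800,3),np.uint8); q[:246]=a; q[246:,:450]=b
z=cv2.resize(cv2.imread('pics/sd4.png')[110:200,370:460],(350,350),interpolation=cv2.INTER_CUBIC); q[246:,450:]=z
cv2.imwrite('pics/crop5.png',q)
E
```

```text
[ 0.4306448  -0.30257269  0.10410085] [np.float64(0.004469713047271866), np.float64(0.004469713047271847)] rel 0.009852291627058042 0.04460085891775596 0.03936517404904567
[ 0.45859603 -0.38902507  0.09982127] [np.float64(0.002186688105822797), np.float64(0.002186688105822779)] rel 0.0055568201552216485 -0.046156147944208886 0.03508560285450081
```

View pics/crop5.png

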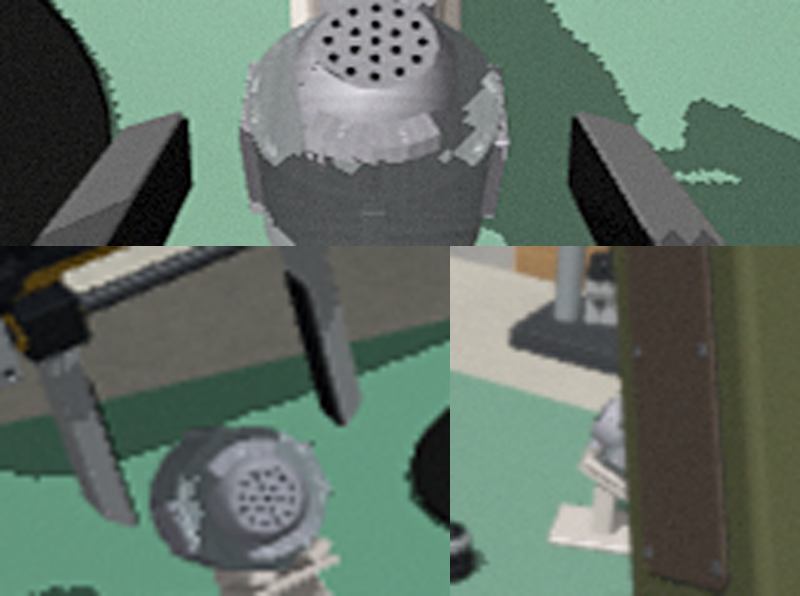

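```bash
python3 - <<'E'
from h import *
w=load('wr3'); s=load('sc3')
d=np.array([np.cos(.36),np.sin(.36),0]); n=np.array([-d[1],d[0],0]); t=np.array([.4371,-.3478,.0647])
for a,b in (((260.1,227.4),(168,215.4)),((387.5,226.7),(127.6,235.4))):
    x,e=tri((w,*a),(s,*b)); print(x,e,'rel',d@(x-t),n@(x-t),x[2]-t[2])
E
```

```text
[ 0.4316447  -0.30412907  0.10410229] [np.float64(0.0017008834564081299), np.float64(0.0017008834564080013)] rel 0.010278539346908283 0.042793243427235485 0.03940228570300734
[ 0.46175361 -0.38615787  0.10191278] [np.float64(8.581584743311814e-05), np.float64(8.581584743314517e-05)] rel 0.00956074207248105 -0.04458384247115704 0.03721278441132746
```

```bash
python3 -m pendant '[[[0,0,0],0],[[0,0,0],0],[[0,0,0],0],[[0,0,0],0],[[0,0,0],0]]' 1 15;python3 -m pendant '[[[0,0,-1.3],0],[[0,0,-1.3],0],[[0,0,-1.2],0],[[0,0,0],0]]' && python3 -m pendant '[[[0,0,0],0],[[0,0,0],0],[[0,0,0],0],[[0,0,0],0],[[0,0,0],0],[[0,0,0],0],[[0,0,0],0],[[0,0,0],0]]' 0.6 12; python3 - <<'E'
from h import *
take('wrist','wr5');take('scene','sc5')
E
```

```text
time_s: 4.8
ee_pos: [0.4371, -0.3478, 0.0647]
eef_rot: [3.142, 0.0, 0.36]
force: [-0.2, 0.2, -0.2]
grip_width: 0.0883
grip_force: 0.0
time_s: 5.13
ee_pos: [0.4362, -0.3469, 0.0244]
eef_rot: [-3.138, 0.002, 0.36]
force: [-0.4, 0.3, 0.1]
grip_width: 0.0942
grip_force: 0.0
time_s: 5.8
ee_pos: [0.4368, -0.3467, 0.0272]
eef_rot: [-3.139, 0.0, 0.36]
force: [-4.5, 8.6, 7.8]
grip_width: 0.0623
grip_force: 12.0
```

```bash
python3 -m pendant '[[[0,0,1],0],[[0,0,1.5],0],[[0,0,2],0],[[0,0,2],0],[[0,0,1.5],0],[[0,0,0],0],[[0,0,0],0]]'; python3 - <<'E'
from h import *
take('wrist','wr6');take('scene','sc6')
a=cv2.resize(cv2.imread('pics/wr6.png')[120:370,190:440],(400,400))
b=cv2.resize(cv2.imread('pics/sc6.png')[140:290,70:220],(400,400),interpolation=cv2.INTER_CUBIC)
cv2.imwrite('pics/crop6.png',np.hstack([a,b]))
E
```

```text
time_s: 6.48
ee_pos: [0.4373, -0.348, 0.1071]
eef_rot: [3.14, -0.001, 0.36]
force: [-0.0, 0.3, -2.7]
grip_width: 0.0622
grip_force: 12.0
```

View pics/crop6.png

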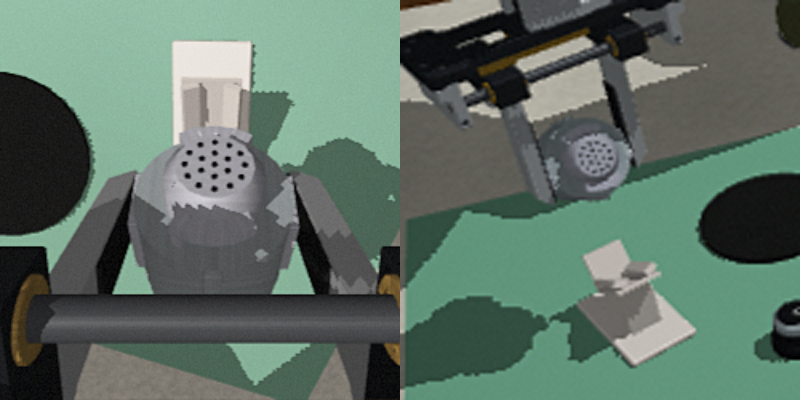

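The section is held at 62 mm, still tilted as it lay, and the rack is empty behind it (wrist crop: spigot disc at (216,163); scene crop: (595,153)). I keep my last picture in reserve and measure numerically from here.

```bash
cat >> h.py <<'E'
D=np.array([np.cos(.36),np.sin(.36),0]); N=np.array([-D[1],D[0],0])
def holes(c,guess,r=26):
    "centre of the cluster of small dark holes near guess (pixels)"
    g=cv2.cvtColor(c['color'],cv2.COLOR_RGB2GRAY); bh=cv2.morphologyEx(g,cv2.MORPH_BLACKHAT,np.ones((5,5),np.uint8))
    m=np.zeros_like(g); cv2.circle(m,(int(guess[0]),int(guess[1])),r,255,-1)
    b=((bh>25)&(m>0)).astype(np.uint8); n,_,st,ce=cv2.connectedComponentsWithStats(b)
    p=np.array([ce[i] for i in range(1,n) if 1<=st[i,4]<=16])
    if len(p)<4: return None,len(p)
    for _ in range(5):
        c0=np.median(p,0); dist=np.linalg.norm(p-c0,axis=1); p=p[dist<2.2*np.median(dist)]
    (x,y),rad=cv2.minEnclosingCircle(p.astype(np.float32)); return np.array([x,y]),(len(p),round(rad,1))
E
python3 - <<'E'
from h import *
w=load('wr6'); s=load('sc6'); t=ctrl.get_obs()['ee_pos']
print(holes(w,(325,222)),holes(s,(143,197),15))
x,e=tri((w,325,221.9),(s,143.1,197.4)); g=t+[0,0,.057]; r=x-g; print(x,e,'along',D@r,'lat',N@r,'up',r[2],'tilt',np.degrees(np.arctan2(D@r,r[2])))
E
python3 -m pendant '[[[1.75,3.24,0],0],[[1.75,3.24,0],0],[[1.75,3.24,0],0],[[1.75,3.24,0],0],[[1.75,3.24,0],0],[[1.75,3.24,0],0],[[1.75,3.24,0],0],[[1.75,3.24,0],0],[[0,0,-3],0],[[0,0,-3],0],[[0,0,-2],0],[[0,0,-1],0],[[0,0,0],0],[[0,0,0],0]]' - 8
```

```text
(array([323.53182983, 216.44633484]), (9, 21.9)) (array([141.1394043 , 196.26728821]), (16, 7.9))
[ 0.46269753 -0.33940889  0.1806029 ] [np.float64(0.0010729413020549971), np.float64(0.0010729413020552114)] along 0.027159091772114178 lat -0.001677477690394252 up 0.018010566465757355 tilt 56.449630536625904
time_s: 7.75
ee_pos: [0.5771, -0.0887, 0.0168]
eef_rot: [-3.141, 0.0, 0.36]
force: [0.0, 0.4, -3.4]
grip_width: 0.0617
grip_force: 8.0
```

```bash
cat >> h.py <<'E'
def tilt(name=None,lat=0.):
    "tilt of the held section: spigot disc seen in scene view, cut with the gripper's middle plane"
    import time
    c=ctrl.camera('scene'); s=dict(K=c['intrinsics'],T=c['camera_from_world'],color=c['color'])
    if name: cv2.imwrite(f'pics/{name}.png',c['color'][:,:,::-1])
    t=ctrl.get_obs()['ee_pos']; g=t+[0,0,.057]
    best=None
    for a in (60,40,20,0):
        a=np.radians(a); gu=proj(s,g+.029*(np.sin(a)*D+[0,0,np.cos(a)])); h,n=holes(s,gu,14)
        if h is not None and (best is None or n[0]>best[1][0]): best=(h,n)
    if best is None: return None
    o,d=ray(s,*best[0]); x=o+d*((N@(g-o)+lat)/(N@d)); r=x-g
    return dict(px=best[0],n=best[1],along=D@r,up=r[2],tilt=np.degrees(np.arctan2(D@r,r[2])),x=x)
E
python3 -c "
from h import *
print(tilt('t1'))"
python3 -m pendant '[[[0,0,-1],0],[[0,0,-0.5],0],[[0,0,0],0]]'; python3 -m pendant '[[[0,0,-0.3],0],[[0,0,-0.3],0],[[0,0,0],0]]';python3 -m pendant '[[[0,0,-0.3],0],[[0,0,0],0]]'
python3 -c "
from h import *
print(tilt('t2'))"
```

```text
{'px': array([296.20526123, 240.19970703]), 'n': (7, 4.9), 'along': np.float64(0.02238167740215157), 'up': np.float64(0.01181055725830199), 'tilt': np.float64(62.179897605232), 'x': array([ 0.59862421, -0.08097529,  0.08652057])}
time_s: 8.05
ee_pos: [0.5766, -0.0886, 0.0008]
eef_rot: [-3.141, 0.001, 0.36]
force: [-1.2, 0.5, -2.9]
grip_width: 0.062
grip_force: 8.0
time_s: 8.3
ee_pos: [0.577, -0.0886, -0.0047]
eef_rot: [-3.141, 0.0, 0.36]
force: [-0.1, -0.0, -1.8]
grip_width: 0.0621
grip_force: 8.0
time_s: 8.47
ee_pos: [0.5781, -0.0885, -0.0066]
eef_rot: [3.141, -0.002, 0.36]
force: [1.4, 1.2, 3.0]
grip_width: 0.062
grip_force: 8.0
{'px': array([299.83502197, 252.93783569]), 'n': (12, 8.6), 'along': np.float64(0.031061259440856203), 'up': np.float64(0.007515024716868816), 'tilt': np.float64(76.3991021936439), 'x': array([ 0.60711074, -0.07754484,  0.05800232])}
```

```bash
python3 -m pendant '[[[-0.47,-0.18,0.12],0],[[-0.47,-0.18,0.08],0],[[0,0,0],0]]';python3 -m pendant '[[[-0.47,-0.18,0.03],0],[[-0.47,-0.18,0],0],[[0,0,0],0]]'
python3 -c "
from h import *
print(tilt('t3'))"
```

```text
time_s: 8.77
ee_pos: [0.5665, -0.0926, -0.0055]
eef_rot: [-3.141, 0.001, 0.359]
force: [-0.3, -1.0, -2.7]
grip_width: 0.0621
grip_force: 8.0
time_s: 9.02
ee_pos: [0.5573, -0.0961, -0.0051]
eef_rot: [-3.141, 0.001, 0.359]
force: [-0.4, 0.2, -2.6]
grip_width: 0.0621
grip_force: 8.0
{'px': array([292.375, 243.875]), 'n': (6, 6.2), 'along': np.float64(0.030683785298952913), 'up': np.float64(0.016844189407008645), 'tilt': np.float64(61.234948261435484), 'x': array([ 0.58655332, -0.08518028,  0.06883984])}
```

```bash
python3 -m pendant '[[[0,0,0.6],0],[[1.17,0.44,0],0],[[1.17,0.44,0],0],[[0,0,0],0],[[0,0,-0.5],0],[[0,0,-0.2],0],[[0,0,-0.2],0],[[0,0,0],0]]' ; python3 -m pendant '[[[-0.3,-0.11,0],0],[[0,0,0],0]]';python3 -m pendant '[[[-0.3,-0.11,0],0],[[0,0,0],0]]'
python3 -c "
from h import *
print(tilt('t4'))"
```

```text
time_s: 9.73
ee_pos: [0.582, -0.0869, -0.0076]
eef_rot: [3.141, -0.001, 0.36]
force: [1.8, 2.4, 2.7]
grip_width: 0.0617
grip_force: 8.0
time_s: 9.9
ee_pos: [0.5782, -0.0885, -0.0078]
eef_rot: [3.141, 0.0, 0.36]
force: [-0.6, -0.4, 2.2]
grip_width: 0.0622
grip_force: 8.0
time_s: 10.07
ee_pos: [0.5751, -0.0895, -0.008]
eef_rot: [-3.142, 0.001, 0.36]
force: [0.4, -0.6, 0.1]
grip_width: 0.0619
grip_force: 8.0
{'px': array([288.71511841, 237.40698242]), 'n': (13, 13.3), 'along': np.float64(0.0016932239221247813), 'up': np.float64(0.03097224125674696), 'tilt': np.float64(3.1291925960367784), 'x': array([ 0.5767753 , -0.08885474,  0.07989687])}
```

```bash
cat >> h.py <<'E'
def wtilt(w=None,t=None):
    "tilt from the wrist view: hole cluster cut with the gripper's middle plane"
    if w is None:
        c=ctrl.camera('wrist'); w=dict(K=c['intrinsics'],T=c['camera_from_world'],color=c['color'])
    if t is None: t=ctrl.get_obs()['ee_pos']
    g=t+[0,0,.057]; gr=cv2.cvtColor(w['color'],cv2.COLOR_RGB2GRAY)
    bh=cv2.morphologyEx(gr,cv2.MORPH_BLACKHAT,np.ones((7,7),np.uint8))
    n,_,st,ce=cv2.connectedComponentsWithStats((bh>30).astype(np.uint8))
    ok=[i for i in range(1,n) if 4<=st[i,4]<=45 and max(st[i,2],st[i,3])<=9 and 270<ce[i,0]<380 and 170<ce[i,1]<330]
    p=ce[ok]
    # densest group
    dd=np.linalg.norm(p[:,None]-p[None],axis=2); k=np.argmax((dd<24).sum(1)); p=p[dd[k]<28]
    for _ in range(3): p=p[np.linalg.norm(p-p.mean(0),axis=1)<27]
    h=p.mean(0)
    P=[]
    a=np.radians(np.arange(-30,90,.5)); pr=np.array([proj(w,g+.029*(np.sin(x)*D+[0,0,np.cos(x)])) for x in a])
    j=np.argmin(abs(pr[:,1]-h[1])); return h.round(1),len(p),'tilt',np.degrees(a[j]),'dx',(h[0]-pr[j,0]).round(1)
E
python3 - <<'E'
from h import *
print(wtilt(load('wr6'),np.array([.4373,-.348,.1071])))
print(wtilt(load('wr5'),np.array([.4368,-.3467,.0272])))
print(wtilt())
E
```

```text
(array([322.7, 221.1]), 21, 'tilt', np.float64(62.0), 'dx', np.float64(1.2))
(array([320.8, 227.8]), 25, 'tilt', np.float64(53.5), 'dx', np.float64(-0.1))
(array([321.1, 218.6]), 21, 'tilt', np.float64(66.0), 'dx', np.float64(-0.2))
```

```bash
python3 -m pendant '[[[-0.3,-0.11,-0.05],0],[[-0.3,-0.11,-0.05],0],[[0,0,0],0]]';python3 -c "
from h import *
print(wtilt())"; python3 -m pendant '[[[-0.3,-0.11,-0.05],0],[[-0.3,-0.11,-0.05],0],[[0,0,0],0]]'
python3 -c "
from h import *
print(wtilt())"
```

```text
time_s: 10.42
ee_pos: [0.5698, -0.0916, -0.0086]
eef_rot: [3.141, -0.001, 0.36]
force: [0.7, -0.5, 3.7]
grip_width: 0.062
grip_force: 8.0
(array([323. , 217.7]), 19, 'tilt', np.float64(67.0), 'dx', np.float64(1.7))
time_s: 10.72
ee_pos: [0.5645, -0.0936, -0.0091]
eef_rot: [3.141, -0.002, 0.36]
force: [2.5, 0.6, 7.7]
grip_width: 0.0621
grip_force: 8.0
(array([321.7, 216.5]), 20, 'tilt', np.float64(69.0), 'dx', np.float64(0.3))
```

```bash
python3 - <<'E'
from h import *
s=load('scene0'); p=np.array([.5335,-.1055,0])
for n,u,v,z in [('jar',323,243,.018),('green',291,308,.004),('sieve',361,292,.012),('watch',219,263,.015),('tweez',213,315,.003),('cap',369,232,.017),('red1',271,209,.017),('red2',419,262,.017),('bell',453,226,.05),('loupe',402,205,.015),('driver',302,206,.01)]:
    x=plane(s,u,v,z); print(n,x.round(3),'rel pad d,n',(D@(x-p)).round(3),(N@(x-p)).round(3))
E
python3 -m pendant '[[[0,0,1],0],[[0,0,1],0],[[0,0,0],0]]'; python3 -c "
from h import *
print(wtilt())"
```

```text
jar [ 0.557 -0.002  0.018] rel pad d,n 0.058 0.088
green [ 0.689 -0.132  0.004] rel pad d,n 0.137 -0.079
sieve [0.715 0.007 0.012] rel pad d,n 0.21 0.041
watch [ 0.52  -0.229  0.015] rel pad d,n -0.056 -0.11
tweez [ 0.643 -0.272  0.003] rel pad d,n 0.043 -0.195
cap [0.565 0.11  0.017] rel pad d,n 0.106 0.191
red1 [ 0.386 -0.064  0.017] rel pad d,n -0.124 0.09
red2 [0.696 0.156 0.017] rel pad d,n 0.244 0.188
bell [0.659 0.267 0.05 ] rel pad d,n 0.248 0.305
loupe [0.505 0.24  0.015] rel pad d,n 0.095 0.333
driver [0.397 0.014 0.01 ] rel pad d,n -0.085 0.159
time_s: 11.02
ee_pos: [0.5643, -0.0938, 0.0119]
eef_rot: [3.141, -0.001, 0.36]
force: [-0.1, -0.8, -3.1]
grip_width: 0.0617
grip_force: 8.0
(array([321.7, 216.6]), 20, 'tilt', np.float64(69.0), 'dx', np.float64(0.5))
```

```bash
python3 -m pendant '[[[2.2,0.83,0],0],[[2.2,0.83,0],0],[[0,0,0],0],[[0,0,-1.2],0],[[0,0,-0.8],0],[[0,0,-0.4],0],[[0,0,0],0],[[0,0,0],0]]' - 7; python3 -m pendant '[[[-0.28,-0.11,0],0],[[-0.28,-0.11,0],0],[[0,0,0],0]]'; python3 -m pendant '[[[-0.19,-0.07,0.05],0],[[0,0,0],0]]'; python3 -c "
from h import *
print(wtilt())"
```

```text
time_s: 11.73
ee_pos: [0.6069, -0.0772, -0.0146]
eef_rot: [-3.141, 0.001, 0.359]
force: [-1.0, 0.4, -1.9]
grip_width: 0.0618
grip_force: 7.0
time_s: 11.98
ee_pos: [0.6014, -0.0795, -0.014]
eef_rot: [-3.141, 0.001, 0.36]
force: [-0.0, 0.4, -2.5]
grip_width: 0.0619
grip_force: 7.0
time_s: 12.15
ee_pos: [0.6, -0.08, -0.0133]
eef_rot: [3.142, 0.0, 0.36]
force: [0.3, -0.3, -2.5]
grip_width: 0.0622
grip_force: 7.0
(array([325.2, 211.2]), 21, 'tilt', np.float64(79.5), 'dx', np.float64(3.8))
```

```bash
python3 -m pendant '[[[0,0,-0.3],0],[[0,0,0],0]]' - 10; python3 -m pendant '[[[0,0,-0.2],0],[[0,0,0],0]]'; python3 -m pendant '[[[-0.28,-0.11,0],0],[[0,0,0],0]]'; python3 -m pendant '[[[-0.28,-0.11,0],0],[[0,0,0],0]]';python3 -m pendant '[[[-0.28,-0.11,0.05],0],[[0,0,0],0]]'; python3 -c "
from h import *
print(wtilt())"
```

```text
time_s: 12.37
ee_pos: [0.6009, -0.0799, -0.0161]
eef_rot: [3.141, -0.001, 0.36]
force: [1.4, 0.4, 2.5]
grip_width: 0.0621
grip_force: 10.0
time_s: 12.53
ee_pos: [0.6015, -0.0797, -0.0175]
eef_rot: [3.14, -0.003, 0.36]
force: [3.2, 3.1, 5.6]
grip_width: 0.0618
grip_force: 10.0
time_s: 12.7
ee_pos: [0.5989, -0.0807, -0.0173]
eef_rot: [3.14, -0.004, 0.36]
force: [3.7, 2.9, 5.5]
grip_width: 0.062
grip_force: 10.0
time_s: 12.87
ee_pos: [0.5963, -0.0818, -0.0171]
eef_rot: [3.14, -0.004, 0.36]
force: [4.8, 3.5, 6.8]
grip_width: 0.0618
grip_force: 10.0
time_s: 13.03
ee_pos: [0.5933, -0.0829, -0.0167]
eef_rot: [3.14, -0.004, 0.36]
force: [3.4, 3.4, 6.1]
grip_width: 0.062
grip_force: 10.0
(array([321.6, 208.6]), 20, 'tilt', np.float64(86.0), 'dx', np.float64(0.1))
```

```bash
cat >> h.py <<'E'
def both(name):
    W=take('wrist',name+'w'); S=take('scene',name+'s'); w=load(name+'w'); s=load(name+'s')
    t=ctrl.get_obs()['ee_pos']; g=t+[0,0,.057]; r=wtilt(w,t); print(r); a=np.radians(r[3])
    gu=proj(s,g+.029*(np.sin(a)*D+[0,0,np.cos(a)])); h,n=holes(s,gu,13); print('scene',gu.round(1),h,n)
    if h is not None:
        x,e=tri((w,*r[0]),(s,*h)); q=x-g; print('spigot rel g: along %.4f lat %.4f up %.4f'%(D@q,N@q,q[2]),'z',x[2].round(4),'err',e[0].round(4),'tilt',np.degrees(np.arctan2(D@q,q[2])).round(1))
E
python3 - <<'E'
from h import *
both('u1')
s=load('u1s'); g=ctrl.get_obs()['ee_pos']+[0,0,.057]
# print light/dark map? crop saved only
a=cv2.resize(cv2.imread('pics/u1w.png')[150:330,230:410],(400,400),interpolation=cv2.INTER_CUBIC)
p=proj(s,g).astype(int); print(p)
b=cv2.resize(cv2.imread('pics/u1s.png')[p[1]-50:p[1]+40,p[0]-45:p[0]+45],(400,400),interpolation=cv2.INTER_CUBIC)
cv2.imwrite('pics/crop7.png',np.hstack([a,b]))
E
```

```text
(array([324.6, 207.5]), 21, 'tilt', np.float64(89.5), 'dx', np.float64(3.1))
scene [304.8 262.7] [307.66668701 257.75      ] (8, 6.1)
spigot rel g: along 0.0366 lat -0.0008 up 0.0200 z 0.0603 err 0.0016 tilt 61.4
[295 255]
```

```bash
python3 -m pendant '[[[-0.28,-0.11,0.05],0],[[0,0,0],0]]'; python3 -m pendant '[[[-0.28,-0.11,0.05],0],[[0,0,0],0]]';python3 -m pendant '[[[-0.28,-0.11,0.05],0],[[0,0,0],0]]'; python3 -c "
from h import *
both('u2')"
```

```text
time_s: 13.35
ee_pos: [0.5902, -0.084, -0.0164]
eef_rot: [3.141, -0.003, 0.36]
force: [3.1, 3.4, 6.0]
grip_width: 0.0621
grip_force: 10.0
time_s: 13.52
ee_pos: [0.5871, -0.0852, -0.0161]
eef_rot: [3.141, -0.002, 0.36]
force: [2.7, 2.1, 5.5]
grip_width: 0.0619
grip_force: 10.0
time_s: 13.68
ee_pos: [0.5838, -0.0864, -0.016]
eef_rot: [3.141, -0.001, 0.36]
force: [3.2, 2.8, 3.9]
grip_width: 0.0621
grip_force: 10.0
(array([322.5, 211.9]), 21, 'tilt', np.float64(78.5), 'dx', np.float64(1.2))
scene [301.1 257.9] [301. 252.] (10, 9.8)
spigot rel g: along 0.0331 lat -0.0017 up 0.0252 z 0.0661 err 0.0018 tilt 52.7
```

```bash
python3 -m pendant '[[[-0.28,-0.11,0],0],[[0,0,0],0]]'; python3 -m pendant '[[[-0.28,-0.11,0],0],[[0,0,0],0]]';python3 -m pendant '[[[-0.28,-0.11,-0.05],0],[[0,0,0],0]]';python3 -m pendant '[[[-0.28,-0.11,-0.1],0],[[0,0,0],0]]'; python3 -c "
from h import *
both('u3')"
```

```text
time_s: 13.95
ee_pos: [0.5806, -0.0877, -0.0163]
eef_rot: [3.141, -0.0, 0.36]
force: [3.0, 1.7, 4.9]
grip_width: 0.0619
grip_force: 10.0
time_s: 14.12
ee_pos: [0.5774, -0.0889, -0.0166]
eef_rot: [-3.141, 0.0, 0.36]
force: [1.0, 2.2, 3.5]
grip_width: 0.062
grip_force: 10.0
time_s: 14.28
ee_pos: [0.5745, -0.09, -0.0171]
eef_rot: [-3.141, 0.001, 0.36]
force: [1.2, 0.7, 3.4]
grip_width: 0.062
grip_force: 10.0
time_s: 14.45
ee_pos: [0.5717, -0.0911, -0.018]
eef_rot: [-3.141, 0.0, 0.36]
force: [0.7, 1.0, 4.6]
grip_width: 0.0618
grip_force: 10.0
(array([323. , 223.3]), 19, 'tilt', np.float64(59.00000000000001), 'dx', np.float64(1.7))
scene [295.5 251.5] [299.25 243.5 ] (7, 3.8)
spigot rel g: along 0.0368 lat -0.0005 up 0.0445 z 0.0835 err 0.0009 tilt 39.6
```

```bash
sed -i 's/def wtilt(w=None,t=None):/def wtilt(w=None,t=None,L=.0417):/; s/proj(w,g+.029\*(np.sin(x)/proj(w,g+L*(np.sin(x)/' h.py; sed -i 's/gu=proj(s,g+.029\*(np.sin(a)\*D+\[0,0,np.cos(a)\])); h,n=holes(s,gu,13)/gu=proj(s,g+.0417*(np.sin(a)*D+[0,0,np.cos(a)])); h,n=holes(s,gu,11)/' h.py
python3 - <<'E'
from h import *
for n,t in (('u1',[.5933,-.0829,-.0167]),('u2',[.5838,-.0864,-.016]),('u3',[.5717,-.0911,-.018])): print(wtilt(load(n+'w'),np.array(t)))
both('u4')
E
```

```text
(array([324.6, 207.5]), 21, 'tilt', np.float64(59.00000000000001), 'dx', np.float64(3.2))
(array([322.5, 211.9]), 21, 'tilt', np.float64(55.5), 'dx', np.float64(1.4))
(array([323. , 223.3]), 19, 'tilt', np.float64(46.5), 'dx', np.float64(1.9))
(array([323. , 223.3]), 19, 'tilt', np.float64(46.5), 'dx', np.float64(2.0))
scene [297.1 247.7] [297.60101318 242.22384644] (10, 6.3)
spigot rel g: along 0.0360 lat -0.0016 up 0.0471 z 0.086 err 0.0012 tilt 37.4
```

```bash
python3 -m pendant '[[[0,0,1],0],[[-0.7,-0.26,0],0],[[-0.7,-0.26,0],0],[[0,0,-0.5],0],[[0,0,-0.2],0],[[0,0,0],0]]'; python3 -m pendant '[[[-0.28,-0.11,-0.1],0],[[-0.28,-0.11,-0.1],0],[[0,0,0],0]]';python3 -m pendant '[[[-0.28,-0.11,-0.1],0],[[-0.28,-0.11,-0.15],0],[[0,0,0],0]]'; python3 -c "
from h import *
both('u5')"
```

```text
time_s: 15.15
ee_pos: [0.5578, -0.0963, -0.0152]
eef_rot: [-3.141, 0.001, 0.36]
force: [-4.5, -0.2, 4.5]
grip_width: 0.0616
grip_force: 10.0
time_s: 15.4
ee_pos: [0.5523, -0.0984, -0.0172]
eef_rot: [-3.142, -0.0, 0.36]
force: [-0.3, 1.2, 2.1]
grip_width: 0.0617
grip_force: 10.0
time_s: 15.65
ee_pos: [0.5464, -0.1007, -0.0198]
eef_rot: [-3.141, 0.001, 0.36]
force: [-0.9, -0.7, 1.5]
grip_width: 0.0623
grip_force: 10.0
(array([323., 241.]), 19, 'tilt', np.float64(34.0), 'dx', np.float64(2.1))
scene [285.8 238.5] None 3
```

```bash
python3 -m pendant '[[[-0.28,-0.11,-0.15],0],[[0,0,0],0]]';python3 -m pendant '[[[-0.28,-0.11,-0.25],0],[[0,0,0],0]]'; python3 -c "
from h import *
both('u6')";python3 -m pendant '[[[-0.23,-0.09,-0.25],0],[[0,0,0],0]]'; python3 -c "
from h import *
both('u7')"
```

```text
time_s: 15.92
ee_pos: [0.5438, -0.1017, -0.0212]
eef_rot: [-3.141, 0.0, 0.36]
force: [-0.0, -0.3, 1.4]
grip_width: 0.0621
grip_force: 10.0
time_s: 16.08
ee_pos: [0.5408, -0.1028, -0.0239]
eef_rot: [-3.141, 0.001, 0.36]
force: [-1.1, 0.1, 2.7]
grip_width: 0.0618
grip_force: 10.0
(array([324.4, 253.7]), 19, 'tilt', np.float64(26.0), 'dx', np.float64(3.4))
scene [282.3 236.5] [278.58636475 233.84773254] (3, 3.2)
spigot rel g: along 0.0169 lat -0.0036 up 0.0435 z 0.0768 err 0.0042 tilt 21.3
time_s: 16.35
ee_pos: [0.5387, -0.1037, -0.0263]
eef_rot: [-3.141, 0.0, 0.36]
force: [-2.4, -0.3, 1.5]
grip_width: 0.062
grip_force: 10.0
(array([324.3, 259.8]), 18, 'tilt', np.float64(22.0), 'dx', np.float64(3.3))
scene [280.8 235.9] [280.56442261 229.55236816] (7, 7.6)
spigot rel g: along 0.0240 lat -0.0028 up 0.0603 z 0.0911 err 0.0029 tilt 21.7
```

```bash
python3 -m pendant '[[[-0.28,-0.11,-0.2],0],[[0,0,0],0]]';python3 -m pendant '[[[-0.28,-0.11,-0.15],0],[[0,0,0],0],[[0,0,0],0]]'; python3 -c "
from h import *
print(wtilt())"; python3 -m pendant '[[[-0.28,-0.11,-0.05],0],[[0,0,0],0],[[0,0,0],0]]'; python3 -c "
from h import *
print(wtilt())"
```

```text
time_s: 16.62
ee_pos: [0.536, -0.1047, -0.0283]
eef_rot: [-3.142, 0.0, 0.36]
force: [0.3, -0.6, -0.3]
grip_width: 0.0617
grip_force: 10.0
time_s: 16.87
ee_pos: [0.5332, -0.1059, -0.0297]
eef_rot: [-3.141, 0.001, 0.36]
force: [0.0, -0.8, -1.1]
grip_width: 0.0621
grip_force: 10.0
(array([323.1, 269.1]), 21, 'tilt', np.float64(16.0), 'dx', np.float64(2.2))
time_s: 17.17
ee_pos: [0.5305, -0.1069, -0.03]
eef_rot: [-3.141, 0.0, 0.36]
force: [-0.8, -0.6, -0.0]
grip_width: 0.0619
grip_force: 10.0
(array([321.8, 268.5]), 18, 'tilt', np.float64(16.5), 'dx', np.float64(0.8))
```

```bash
python3 -m pendant '[[[-0.2,-0.08,-0.15],0],[[0,0,0],0],[[0,0,0],0]]'; python3 -c "
from h import *
print(wtilt())"; python3 -m pendant '[[[0,0,0],0],[[0,0,0],0],[[0,0,0],0]]' 0.72 3; python3 -c "
from h import *
both('u8')"; python3 -m pendant '[[[0,0,0],0],[[0,0,0],0],[[0,0,0],0],[[0,0,0],0],[[0,0,0],0]]' 1; python3 -c "
from h import *
both('u9')"
```

```text
time_s: 17.47
ee_pos: [0.5286, -0.1077, -0.0316]
eef_rot: [-3.141, 0.0, 0.36]
force: [-0.1, -0.4, -1.8]
grip_width: 0.0619
grip_force: 10.0
(array([324.4, 273.1]), 23, 'tilt', np.float64(13.5), 'dx', np.float64(3.5))
time_s: 17.77
ee_pos: [0.5287, -0.1076, -0.0314]
eef_rot: [-3.142, 0.0, 0.36]
force: [-0.1, 0.3, -0.3]
grip_width: 0.0677
grip_force: 0.0
(array([323.3, 280.7]), 16, 'tilt', np.float64(8.5), 'dx', np.float64(2.3))
scene [274.4 232.6] [275.45001221 231.6499939 ] (4, 9.7)
spigot rel g: along 0.0103 lat -0.0009 up 0.0471 z 0.0727 err 0.0006 tilt 12.3
time_s: 18.28
ee_pos: [0.5288, -0.1077, -0.0314]
eef_rot: [3.142, -0.0, 0.36]
force: [0.4, 0.3, -1.2]
grip_width: 0.0934
grip_force: 0.0
(array([323. , 281.5]), 17, 'tilt', np.float64(7.499999999999999), 'dx', np.float64(1.9))
scene [274.2 232.4] None 3
```

```bash
python3 -m pendant '[[[0,0,2],0],[[0,0,3],0],[[0,0,4],0],[[0,0,2],0],[[0,0,0],0],[[0,0,0],0]]' 1; python3 - <<'E'
from h import *
take('wrist','v1w'); take('scene','v1s'); take('side','v1d')
w=load('v1w'); s=load('v1s'); dd=load('v1d'); t=ctrl.get_obs()['ee_pos']
e0=np.array([.5288+.009,-.1077+.003,.07]); print(proj(w,e0),proj(s,e0),proj(dd,e0))
r=wtilt(w,t); p=plane(w,*r[0],.07); print(r[0],r[1],p)
print(holes(s,proj(s,e0),13), holes(dd,proj(dd,e0),13))
# silhouette bounding boxes of grey on black pad
for nm,c in (('scene',s),('side',dd)):
    im=c['color'].astype(int); u,v=proj(c,[p[0],p[1],.037]).astype(int); R=45
    sub=im[v-R:v+R,u-R:u+R]; m=((sub.max(2)-sub.min(2)<25)&(sub.max(2)>65)).astype(np.uint8)
    n,l,st,ce=cv2.connectedComponentsWithStats(m); k=1+np.argmax(st[1:,4]); x,y,ww,hh,a=st[k]; print(nm,(u-R+x,v-R+y,ww,hh,a))
    exp=np.array([proj(c,p*[1,1,0]+[.030*np.cos(q),.030*np.sin(q),z]) for q in np.arange(0,6.28,.1) for z in (.004,.052)]+[proj(c,p*[1,1,0]+[.016*np.cos(q),.016*np.sin(q),.07]) for q in np.arange(0,6.28,.1)])
    print('  expected upright',exp.min(0).round(),(exp.max(0)-exp.min(0)).round())
E
```

```text
time_s: 18.88
ee_pos: [0.5292, -0.1078, 0.0793]
eef_rot: [3.14, -0.002, 0.36]
force: [-0.5, 0.5, -1.0]
grip_width: 0.0939
grip_force: 0.0
[322.04707695 206.78747001] [275.20604175 232.21152694] [336.86114132 186.366331  ]
[329.4 209.6] 26 [ 0.53766012 -0.11134101  0.07      ]
(array([270.       , 233.1000061]), (6, 11.5)) (array([337.90969849, 188.84420776]), (7, 8.3))
scene (np.int64(260), np.int64(227), np.int32(30), np.int32(37), np.int32(891))
  expected upright [259. 228.] [29. 38.]
side (np.int64(325), np.int64(185), np.int32(27), np.int32(31), np.int32(663))
  expected upright [327. 182.] [23. 31.]
```

```bash
python3 -m pendant '[[[-0.58,3.4,1.67],0],[[-0.58,3.4,1.67],0],[[-0.58,3.4,1.67],0],[[-0.58,3.4,1.67],0],[[-0.58,3.4,1.67],0],[[-0.58,3.4,1.67],0],[[-0.58,3.4,1.67],0],[[-0.58,3.4,1.67],0],[[-0.58,3.4,1.67],0],[[-0.58,3.4,1.67],0],[[-0.58,3.4,1.67],0],[[-0.58,3.4,1.67],0],[[0,0,0],0],[[0,0,0],0],[[0,0,0],0]]'; python3 - <<'E'
from h import *
take('wrist','b1w'); w=load('b1w')
print(proj(w,[.46,.314,.048]),proj(w,[.563,.111,.034]))
def circ(c,u,v,R,z,box=None):
    im=c['color'].astype(int); sub=im[max(0,v-R):v+R,max(0,u-R):u+R]; m=((sub.max(2)-sub.min(2)<28)&(sub.max(2)>70)).astype(np.uint8)
    n,l,st,ce=cv2.connectedComponentsWithStats(m); k=1+np.argmax(st[1:,4]); x,y,ww,hh,a=st[k]
    ct=max(cv2.findContours((l==k).astype(np.uint8),0,1)[0],key=cv2.contourArea).reshape(-1,2)+[max(0,u-R),max(0,v-R)]
    P=np.array([plane(c,*q,z)[:2] for q in ct],np.float32); return (max(0,u-R)+x,max(0,v-R)+y,ww,hh,a),cv2.minEnclosingCircle(P),cv2.fitEllipse(P)
u,v=proj(w,[.46,.314,.02]).astype(int); print(circ(w,u,v,45,.005))
u,v=proj(w,[.563,.111,.02]).astype(int); print(u,v); 
u,v=proj(w,[.46,.314,.03]).astype(int); im=cv2.imread('pics/b1w.png')
a=cv2.resize(im[v-45:v+45,u-45:u+45],(600,600),interpolation=cv2.INTER_CUBIC); cv2.imwrite('pics/base.png',a); print('crop origin',u-45,v-45)
E
```

```text
time_s: 20.28
ee_pos: [0.459, 0.2998, 0.2773]
eef_rot: [3.141, 0.002, 0.36]
force: [-0.0, -0.8, 0.1]
grip_width: 0.0938
grip_force: 0.0
[314.16342186 167.42157617] [454.38244796 150.70992114]
((np.int64(290), np.int64(136), np.int32(55), np.int32(53), np.int32(2092)), ((0.46189144253730774, 0.31125202775001526), 0.047891195863485336), ((0.4621366262435913, 0.3119923770427704), (0.08907715976238251, 0.09306857734918594), 178.2571258544922))
450 149
crop origin 269 120
```

```bash
python3 -m pendant '[[[0.1,0.4,-4],0],[[0.1,0.4,-4],0],[[0,0.3,-4],0],[[0,0,0],0],[[0,0,0],0],[[0,0,0],0]]'; python3 - <<'E'
from h import *
take('wrist','b2w'); w=load('b2w'); b1=load('b1w')
u,v=proj(w,[.462,.312,.03]).astype(int); print(u,v)
im=cv2.imread('pics/b2w.png'); R=62; a=cv2.resize(im[v-R:v+R,u-R:u+R],(500,500),interpolation=cv2.INTER_CUBIC); print('base crop',u-R,v-R,2*R/500)
u,v=proj(b1,[.563,.111,.02]).astype(int); im=cv2.imread('pics/b1w.png'); b=cv2.resize(im[v-30:v+30,u-30:u+30],(300,300),interpolation=cv2.INTER_CUBIC); print('cap crop',u-30,v-30,.2)
s=load('scene0'); u,v=proj(s,[.563,.111,.02]).astype(int); c=cv2.resize(cv2.imread('pics/scene0.png')[v-20:v+20,u-30:u+30],(300,200),interpolation=cv2.INTER_CUBIC); print('scene cap',u-30,v-20,.2)
cv2.imwrite('pics/crop8.png',np.hstack([a,np.vstack([b,c])]))
E
```

```text
time_s: 20.83
ee_pos: [0.4622, 0.3111, 0.1613]
eef_rot: [-3.141, -0.002, 0.359]
force: [-0.1, 0.1, 0.8]
grip_width: 0.0942
grip_force: 0.0
321 185
base crop 259 123 0.248
cap crop 420 119 0.2
scene cap 338 210 0.2
```

View pics/crop8.png

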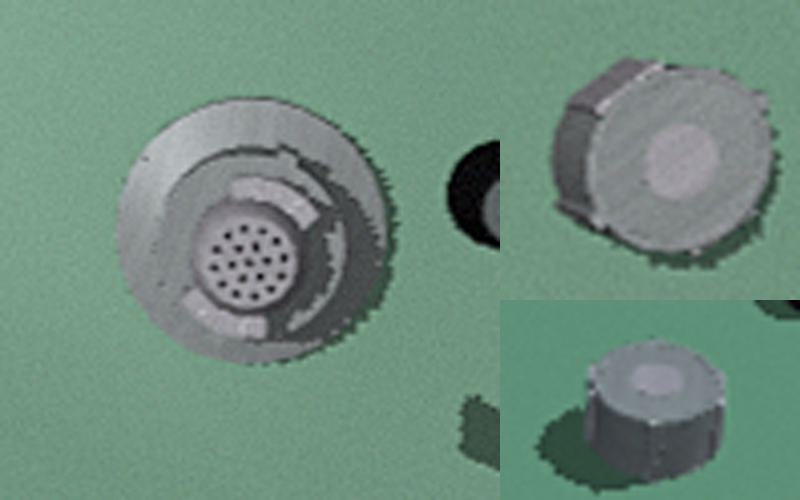

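The base in the wrist crop has its spigot disc at (248,261), one lug from (232,190) to (314,216) and the other from (185,300) to (267,328). The cap's pad corners are at (600,108) and (662,65), its ribs at (597,222) and (767,102), and its top disc at (682,160).

```bash
python3 - <<'E'
from h import *
w=load('b2w'); b1=load('b1w'); s=load('scene0'); sd=load('side0')
P=lambda u,v,z: plane(w,259+u*.248,123+v*.248,z)
ctr=P(248,261,.048); print('base ctr',ctr)
L=[P(*q,.042) for q in ((232,190),(314,216),(185,300),(267,328))]
for q in L: r=q-ctr; print((q).round(4),'r',np.hypot(r[0],r[1]).round(4),'ang',np.degrees(np.arctan2(r[1],r[0])).round(1))
m1=(L[0]+L[1])/2; m2=(L[2]+L[3])/2; a=m1-m2; print('base x angle deg',np.degrees(np.arctan2(a[1],a[0])),'lug mid',(m1+m2)/2)
# spigot top height, two wrist views: holes centre
h2=np.array([259+248*.248,123+261*.248])
h1,n=holes(b1,proj(b1,[.462,.312,.048]),16); print('b1 holes',h1,n)
hs,n=holes(s,proj(s,[.462,.312,.048]),8); hd,n2=holes(sd,proj(sd,[.462,.312,.048]),10); print(hs,n,hd,n2,proj(s,[.462,.312,.048]))
if h1 is not None: print('tri',tri((w,*h2),(b1,*h1)))
if hs is not None: print('tri scene',tri((w,*h2),(s,*hs)))
if hd is not None: print('tri side',tri((w,*h2),(sd,*hd)))
C=lambda u,v,z: plane(b1,420+u*.2,119+v*.2,z)
c0=C(182,160,.034); A=C(97,222,.034);B=C(267,102,.034); p=C(102,110,.032); q=C(162,65,.032)
sc=np.array([338+158*.2,210+78*.2]); print('cap disc',c0,'tri w scene',tri((b1,420+182*.2,119+160*.2),(s,*sc)))
print('rib len',np.linalg.norm(A-B),'rib ang',np.degrees(np.arctan2(*(A-B)[1::-1])),'pad edge len',np.linalg.norm(p-q),'ang',np.degrees(np.arctan2(*(p-q)[1::-1])),'rib mid',(A+B)/2)
E
```

```text
base ctr [0.46251664 0.31339029 0.048     ]
[0.4798 0.325  0.042 ] r 0.0208 ang 33.8
[0.4811 0.2993 0.042 ] r 0.0233 ang -37.2
[0.4429 0.3267 0.042 ] r 0.0237 ang 145.8
[0.4434 0.3001 0.042 ] r 0.0233 ang -145.2
base x angle deg -1.9484413338018118 lug mid [0.4618158  0.31275943 0.042     ]
b1 holes [317.25 166.25] (25, 15.4)
[416.33111572 180.24450684] (5, 4.8) [244.5625 294.1875] (12, 5.6) [417.91826917 178.88706994]
tri (array([0.46103994, 0.31114659, 0.03768331]), [np.float64(0.0016952713107948798), np.float64(0.0016952713107950277)])
tri scene (array([0.45975089, 0.31168199, 0.04183034]), [np.float64(0.0018292095561644676), np.float64(0.0018292095561646478)])
tri side (array([0.46231654, 0.31325786, 0.04735706]), [np.float64(0.00010045749333214596), np.float64(0.00010045749333201698)])
cap disc [0.56373522 0.10772932 0.034     ] tri w scene (array([0.5644019 , 0.10973665, 0.03617973]), [np.float64(0.001205128150604532), np.float64(0.0012051281506044375)])
rib len 0.06309125934441337 rib ang 148.20645069946397 pad edge len 0.022482818585654065 ang 149.41495070938646 rib mid [0.56285667 0.10761684 0.034     ]
```

```bash
python3 -m pendant '[[[0.6,-3.5,-0.35],0],[[0.6,-3.5,-0.35],0],[[0.6,-3.5,-0.35],0],[[0.6,-3.5,-0.35],0],[[0.6,-3.5,-0.35],0],[[0.6,-3.5,-0.35],0],[[0.6,-3.5,-0.35],0],[[0.6,-3.5,-0.35],0],[[0.6,-3.5,-0.35],0],[[0.6,-3.5,-0.35],0],[[0.6,-3.5,-0.35],0],[[0.6,-3.5,-0.35],0],[[0,0,0],0],[[0,0,0],0],[[0,0,0],0]]' 1; python3 - <<'E'
from h import *
take('wrist','v2w'); w=load('v2w'); t=ctrl.get_obs()['ee_pos']
# disc holes: dark blobs near expected
e=proj(w,[.5375,-.107,.07]); gr=cv2.cvtColor(w['color'],cv2.COLOR_RGB2GRAY); bh=cv2.morphologyEx(gr,cv2.MORPH_BLACKHAT,np.ones((7,7),np.uint8))
n,_,st,ce=cv2.connectedComponentsWithStats((bh>30).astype(np.uint8))
p=np.array([ce[i] for i in range(1,n) if 3<=st[i,4]<=45 and np.linalg.norm(ce[i]-e)<32]); print('exp',e); print(p.round(0).tolist())
m=np.median(p,0); print(m,plane(w,*m,.07))
# drum outline on pad: grey comp
im=w['color'].astype(int); u,v=e.astype(int); R=60; sub=im[v-R:v+R,u-R:u+R]; k=((sub.max(2)-sub.min(2)<28)&(sub.max(2)>75)).astype(np.uint8)
n,l,st,_=cv2.connectedComponentsWithStats(k); i=1+np.argmax(st[1:,4]); ct=max(cv2.findContours((l==i).astype(np.uint8),0,1)[0],key=cv2.contourArea).reshape(-1,2)+[u-R,v-R]
P=np.array([plane(w,*q,.052)[:2] for q in ct],np.float32); print(st[i],cv2.minEnclosingCircle(P))
E
```

```text
time_s: 22.13
ee_pos: [0.5337, -0.1086, 0.1185]
eef_rot: [3.14, -0.002, 0.359]
force: [0.3, 0.2, -0.1]
grip_width: 0.0942
grip_force: 0.0
exp [321.80423461 199.89254283]
[[293.0, 188.0], [320.0, 192.0], [350.0, 192.0], [315.0, 194.0], [326.0, 194.0], [349.0, 196.0], [311.0, 197.0], [320.0, 197.0], [330.0, 197.0], [346.0, 198.0], [316.0, 200.0], [325.0, 200.0], [320.0, 202.0], [350.0, 202.0], [310.0, 202.0], [331.0, 202.0], [345.0, 204.0], [316.0, 205.0], [325.0, 205.0], [311.0, 208.0], [320.0, 207.0], [330.0, 208.0], [315.0, 211.0], [326.0, 211.0], [320.0, 212.0]]
[320.5        202.11111111] [ 0.53494204 -0.10659674  0.07      ]
[  30   22   60   66 2687] ((0.5372676849365234, -0.10439425706863403), 0.034970447421073914)
```

```bash
python3 -m pendant '[[[0.13,0.2,-2],0],[[0,0,-4],0],[[0,0,-4],0],[[0,0,-2],0],[[0,0,-1.4],0],[[0,0,-0.5],0],[[0,0,0],0],[[0,0,0],0]]' 1 && python3 -m pendant '[[[0,0,0],0],[[0,0,0],0],[[0,0,0],0],[[0,0,0],0],[[0,0,0],0],[[0,0,0],0],[[0,0,0],0],[[0,0,0],0]]' 0.6 25 && python3 -m pendant '[[[0,0,1],0],[[0,0,2],0],[[0,0,3],0],[[0,0,3],0],[[0,0,3],0],[[0,0,0],0],[[0,0,0],0]]' && python3 -c "
from h import *
print(wtilt(L=.034))"
```

```text
time_s: 22.85
ee_pos: [0.5352, -0.1062, -0.0208]
eef_rot: [3.141, -0.001, 0.361]
force: [-0.2, -0.4, -0.3]
grip_width: 0.094
grip_force: 0.0
time_s: 23.52
ee_pos: [0.5345, -0.1067, -0.0218]
eef_rot: [3.141, -0.0, 0.36]
force: [-1.0, 1.1, 4.6]
grip_width: 0.0618
grip_force: 25.0
time_s: 24.1
ee_pos: [0.535, -0.1068, 0.0995]
eef_rot: [3.14, -0.002, 0.36]
force: [-0.2, 1.1, -3.4]
grip_width: 0.0618
grip_force: 25.0
(array([323. , 282.4]), 18, 'tilt', np.float64(0.0), 'dx', np.float64(2.5))
```

```bash
python3 -m pendant '[[[-0.6,3.5,0],0.101],[[-0.6,3.5,0],0.101],[[-0.6,3.5,0],0.101],[[-0.6,3.5,0],0.101],[[-0.6,3.5,0],0.101],[[-0.6,3.5,0],0.101],[[-0.6,3.5,0],0.101],[[-0.6,3.5,0],0.101],[[-0.6,3.5,0],0.101],[[-0.6,3.5,0],0.101],[[-0.6,3.5,0],0.101],[[-0.6,3.5,0],0.1],[[0,0,0],0],[[0,0,0],0],[[0,0,0],0]]'; python3 -c "
from h import *
print(ctrl.get_obs()['ee_pos'].round(4),ctrl.get_obs()['eef_rot'].round(4))"
```

```text
time_s: 25.4
ee_pos: [0.4619, 0.3126, 0.0966]
eef_rot: [-3.139, 0.002, 1.57]
force: [-0.3, -0.8, -2.9]
grip_width: 0.0622
grip_force: 25.0
[0.4619 0.3126 0.0966] [-3.1394e+00  1.5000e-03  1.5700e+00]
```

```bash
python3 -m pendant '[[[0,0.1,-3],0],[[0,0,-3],0],[[0,0,-1],0],[[0,0,0],0],[[0,0,-0.3],0],[[0,0,-0.3],0],[[0,0,0],0]]'; python3 -m pendant '[[[0,0,-0.3],0],[[0,0,-0.2],0],[[0,0,0],0]]';python3 -m pendant '[[[0,0,-0.3],0],[[0,0,-0.2],0],[[0,0,0],0]]'
```

```text
time_s: 25.98
ee_pos: [0.463, 0.3143, 0.0228]
eef_rot: [3.14, -0.001, 1.57]
force: [-0.7, -0.0, -2.4]
grip_width: 0.0618
grip_force: 25.0
time_s: 26.23
ee_pos: [0.4624, 0.3143, 0.0169]
eef_rot: [-3.142, 0.0, 1.571]
force: [-0.5, -0.2, -3.0]
grip_width: 0.0622
grip_force: 25.0
time_s: 26.48
ee_pos: [0.4622, 0.3142, 0.0115]
eef_rot: [-3.141, 0.0, 1.571]
force: [-1.3, 0.2, -3.6]
grip_width: 0.0618
grip_force: 25.0
```

```bash
python3 -m pendant '[[[0,0,-0.3],0],[[0,0,-0.2],0],[[0,0,0],0]]'; python3 -m pendant '[[[0,0,-0.15],0],[[0,0,0],0]]'; python3 -m pendant '[[[0,0,-0.1],0],[[0,0,0],0]]'
```

```text
time_s: 26.73
ee_pos: [0.4622, 0.3142, 0.0064]
eef_rot: [-3.141, 0.0, 1.571]
force: [0.6, -0.1, -2.9]
grip_width: 0.0618
grip_force: 25.0
time_s: 26.9
ee_pos: [0.4624, 0.3143, 0.0052]
eef_rot: [-3.141, 0.0, 1.571]
force: [-0.2, -0.8, -2.9]
grip_width: 0.0623
grip_force: 25.0
time_s: 27.07
ee_pos: [0.4624, 0.3143, 0.0043]
eef_rot: [-3.141, 0.0, 1.571]
force: [-0.7, -0.1, -3.2]
grip_width: 0.0621
grip_force: 25.0
```

```bash
python3 -m pendant '[[[0,0,-0.1],0],[[0,0,0],0]]'; python3 -m pendant '[[[0,0,-0.1],0],[[0,0,0],0]]'
```

```text
time_s: 27.23
ee_pos: [0.4625, 0.3144, 0.0042]
eef_rot: [3.141, -0.0, 1.571]
force: [-3.4, -1.8, 6.0]
grip_width: 0.0619
grip_force: 25.0
time_s: 27.4
ee_pos: [0.4626, 0.3145, 0.0041]
eef_rot: [3.141, -0.0, 1.571]
force: [-7.8, -5.7, 18.6]
grip_width: 0.0616
grip_force: 25.0
```

```bash
python3 -m pendant '[[[0,0,0.18],0],[[0,0,0],0]]'; python3 -m pendant '[[[0,0,0],-0.12],[[0,0,0],-0.12],[[0,0,0],-0.12],[[0,0,0],-0.12],[[0,0,0],-0.12],[[0,0,0],-0.12],[[0,0,0],0]]'; python3 -c "
from h import *
print(ctrl.get_obs()['moment'])"; python3 -m pendant '[[[0,0,0],-0.12],[[0,0,0],-0.12],[[0,0,0],-0.12],[[0,0,0],-0.12],[[0,0,0],-0.12],[[0,0,0],0]]';  python3 -c "
from h import *
print(ctrl.get_obs()['moment'])"
```

```text
time_s: 27.57
ee_pos: [0.4627, 0.3145, 0.0047]
eef_rot: [3.141, -0.0, 1.571]
force: [-1.4, 0.6, -2.9]
grip_width: 0.0616
grip_force: 25.0
time_s: 28.15
ee_pos: [0.4625, 0.3144, 0.0042]
eef_rot: [3.142, -0.0, 0.845]
force: [-0.4, 1.1, -0.8]
grip_width: 0.0618
grip_force: 25.0
[ 0.0016286  -0.03870622 -0.04366012]
time_s: 28.65
ee_pos: [0.4625, 0.3144, 0.0042]
eef_rot: [-3.142, -0.0, 0.249]
force: [0.1, -0.5, -1.4]
grip_width: 0.0619
grip_force: 25.0
[-0.00906236 -0.00308438 -0.02238334]
```

Turning freely at 0.25 rad; I go on in small steps to the stop.

```bash
m='from h import *
o=ctrl.get_obs(); print("yaw",o["eef_rot"][2].round(4),"Mz",o["moment"][2].round(3))'; python3 -m pendant '[[[0,0,0],-0.1],[[0,0,0],-0.06],[[0,0,0],0]]' >/dev/null; python3 -c "$m"; python3 -m pendant '[[[0,0,0],-0.04],[[0,0,0],0]]'>/dev/null; python3 -c "$m"; python3 -m pendant '[[[0,0,0],-0.03],[[0,0,0],0]]'>/dev/null; python3 -c "$m"; python3 -m pendant '[[[0,0,0],-0.03],[[0,0,0],0]]'; python3 -c "$m"
```

```text
yaw 0.0947 Mz 0.009
yaw 0.0558 Mz -0.04
yaw 0.0252 Mz -0.001
time_s: 29.4
ee_pos: [0.4624, 0.3142, 0.0042]
eef_rot: [3.141, 0.0, -0.006]
force: [-0.7, -1.1, -1.0]
grip_width: 0.0616
grip_force: 25.0
yaw -0.0057 Mz 0.185
```

```bash
m='from h import *
o=ctrl.get_obs(); print("yaw",o["eef_rot"][2].round(4),"Mz",o["moment"][2].round(3),o["qpos"].round(3))'; python3 -m pendant '[[[0,0,0],-0.02],[[0,0,0],0],[[0,0,0],0]]'; python3 -c "$m"; python3 -m pendant '[[[0,0,0],-0.02],[[0,0,0],0],[[0,0,0],0]]'; python3 -c "$m"
```

```text
time_s: 29.65
ee_pos: [0.4623, 0.3142, 0.0042]
eef_rot: [3.141, 0.0, -0.027]
force: [-0.4, -1.3, 0.1]
grip_width: 0.0617
grip_force: 25.0
yaw -0.0272 Mz 0.5 [ 0.531  0.509  1.644 -0.     0.989  2.13 ]
time_s: 29.9
ee_pos: [0.4625, 0.3142, 0.0042]
eef_rot: [3.141, -0.0, -0.049]
force: [-0.4, -2.2, -1.3]
grip_width: 0.062
grip_force: 25.1
yaw -0.0485 Mz 0.977 [ 0.531  0.509  1.644 -0.     0.989  2.151]
```

```bash
python3 -m pendant '[[[0,0,0],0.04],[[0,0,0],0],[[0,0,0],0]]';  python3 -c "
from h import *
o=ctrl.get_obs(); print('yaw',o['eef_rot'][2].round(4),'Mz',o['moment'][2].round(3))"; python3 -m pendant '[[[0,0,0],0],[[0,0,0],0],[[0,0,0],0],[[0,0,0],0],[[0,0,0],0],[[0,0,0],0],[[0,0,0],0]]' 1; python3 -m pendant '[[[0,0,1.5],0],[[0,0,3.5],0],[[0,0,4],0],[[0,0,4],0],[[0,0,2],0],[[0,0,0],0],[[0,0,0],0],[[0,0,0],0]]'; python3 - <<'E'
from h import *
take('wrist','c1w'); w=load('c1w'); take('side','c1d'); sd=load('c1d')
e=proj(w,[.4624,.3142,.096]); gr=cv2.cvtColor(w['color'],cv2.COLOR_RGB2GRAY); bh=cv2.morphologyEx(gr,cv2.MORPH_BLACKHAT,np.ones((7,7),np.uint8))
n,_,st,ce=cv2.connectedComponentsWithStats((bh>30).astype(np.uint8))
p=np.array([ce[i] for i in range(1,n) if 3<=st[i,4]<=45 and np.linalg.norm(ce[i]-e)<26]); print('exp',e); print(p.round(0).tolist())
m=np.median(p,0); print(m,plane(w,*m,.096)); h,nn=holes(sd,proj(sd,[.4624,.3142,.096]),12); print(proj(sd,[.4624,.3142,.096]),h,nn)
if h is not None: print(tri((w,*m),(sd,*h)))
E
```

```text
time_s: 30.15
ee_pos: [0.4624, 0.3143, 0.0042]
eef_rot: [-3.141, 0.0, -0.011]
force: [-1.0, -2.2, -0.8]
grip_width: 0.0618
grip_force: 25.0
yaw -0.0105 Mz 0.18
time_s: 30.73
ee_pos: [0.4625, 0.3143, 0.0043]
eef_rot: [-3.142, -0.0, -0.009]
force: [0.1, 0.4, 0.4]
grip_width: 0.0938
grip_force: 0.0
time_s: 31.4
ee_pos: [0.462, 0.314, 0.153]
eef_rot: [3.141, 0.001, -0.009]
force: [-0.0, -0.4, -0.7]
grip_width: 0.0941
grip_force: 0.0
exp [321.98312136 201.28088749]
[[318.0, 192.0], [323.0, 191.0], [328.0, 192.0], [314.0, 196.0], [323.0, 196.0], [332.0, 196.0], [327.0, 198.0], [318.0, 198.0], [312.0, 201.0], [323.0, 201.0], [333.0, 201.0], [318.0, 203.0], [327.0, 203.0], [314.0, 206.0], [323.0, 206.0], [332.0, 206.0], [318.0, 210.0], [328.0, 210.0], [323.0, 211.0], [320.0, 218.0]]
[322.89583333 200.9375    ] [0.46275161 0.31327663 0.096     ]
[241.86221885 275.02306637] [241.76628113 275.09176636] (11, 5.3)
(array([0.46280725, 0.31359539, 0.09539517]), [np.float64(0.00038732784135312343), np.float64(0.0003873278413531645)])
```

```bash
python3 -m pendant '[[[1.69,-3.4,0],-0.09],[[1.69,-3.4,0],-0.09],[[1.69,-3.4,0],-0.09],[[1.69,-3.4,-0.5],-0.09],[[1.69,-3.4,-0.5],-0.09],[[1.69,-3.4,-0.5],-0.087],[[0,0,0],0],[[0,0,0],0],[[0,0,0],0]]'; python3 - <<'E'
from h import *
take('wrist','k1w'); w=load('k1w'); o=ctrl.get_obs(); t=o['ee_pos']; y=o['eef_rot'][2]; print(o['qpos'].round(3),y)
d=np.array([np.cos(y),np.sin(y),0]); n=np.array([-d[1],d[0],0])
e=proj(w,[.5635,.1097,.034]).astype(int); R=70; im=w['color'].astype(int); v0=max(0,e[1]-R); sub=im[v0:e[1]+R,e[0]-R:e[0]+R]
k=((sub.max(2)-sub.min(2)<26)&(sub.max(2)>75)).astype(np.uint8); k=cv2.morphologyEx(k,cv2.MORPH_OPEN,np.ones((3,3)))
nn,l,st,_=cv2.connectedComponentsWithStats(k); c=l[e[1]-v0,R]; print('exp',e,st[c])
ct=max(cv2.findContours((l==c).astype(np.uint8),0,1)[0],key=cv2.contourArea).reshape(-1,2)+[e[0]-R,v0]
P=np.array([plane(w,*q,.034) for q in ct]); print('circle',cv2.minEnclosingCircle(P[:,:2].astype(np.float32)))
A=P@d-d@t; B=P@n-n@t; print('along',A.min().round(4),A.max().round(4),'lat',B.min().round(4),B.max().round(4))
print('rect',cv2.minAreaRect(P[:,:2].astype(np.float32)))
# light disc on top
g=cv2.cvtColor(w['color'],cv2.COLOR_RGB2GRAY); reg=g[e[1]-12:e[1]+12,e[0]-12:e[0]+12]; print(reg[::4,::3])
E
```

```text
time_s: 32.25
ee_pos: [0.5634, 0.1106, 0.1384]
eef_rot: [3.141, 0.001, -0.546]
force: [0.2, -0.5, 0.4]
grip_width: 0.094
grip_force: 0.0
[0.131 0.379 1.486 0.    1.277 2.246] -0.544616882427287
exp [323 190] [  44   42   54   55 2119]
circle ((0.5639780759811401, 0.10865086317062378), 0.032988496124744415)
along -0.031 0.0339 lat -0.0327 0.0296
rect ((0.5646917223930359, 0.10862195491790771), (0.059795577079057693, 0.06056263670325279), 13.01838207244873)
[[171 181 176 170 169 175 169 174]
 [171 175 174 197 196 196 194 170]
 [166 192 198 191 193 194 194 189]
 [169 197 196 192 196 191 198 189]
 [168 181 196 192 195 194 195 188]
 [165 173 174 195 196 195 183 167]]
```

```bash
python3 -m pendant '[[[0.09,-0.05,-4],0],[[0,0,-4],0],[[0,0,-4],0],[[0,0,-2.5],0],[[0,0,-1.5],0],[[0,0,-0.7],0],[[0,0,-0.4],0],[[0,0,0],0],[[0,0,0],0]]' 1 && python3 -m pendant '[[[0,0,0],0],[[0,0,0],0],[[0,0,0],0],[[0,0,0],0],[[0,0,0],0],[[0,0,0],0],[[0,0,0],0],[[0,0,0],0]]' 0.6 25
```

```text
time_s: 33.05
ee_pos: [0.5653, 0.1103, -0.0306]
eef_rot: [-3.141, -0.001, -0.545]
force: [-0.1, -0.5, -0.1]
grip_width: 0.094
grip_force: 0.0
time_s: 33.72
ee_pos: [0.5648, 0.1098, -0.0315]
eef_rot: [-3.142, -0.0, -0.546]
force: [-2.2, 0.3, 3.4]
grip_width: 0.0621
grip_force: 25.0
```

```bash
python3 -m pendant '[[[0,0,1],0],[[0,0,2],0],[[0,0,3.5],0],[[0,0,4],0],[[0,0,3],0],[[0,0,0.7],0],[[0,0,0],0],[[0,0,0],0]]' && python3 -m pendant '[[[-0.57,1.13,0],0.1176],[[-0.57,1.13,0],0.1176],[[-0.57,1.13,0],0.1176],[[-0.57,1.13,0],0.1176],[[-0.57,1.13,0],0.1176],[[-0.57,1.13,0],0.1176],[[-0.57,1.13,0],0.1176],[[-0.57,1.13,0],0.1176],[[-0.57,1.13,0],0.1176],[[-0.57,1.13,0],0.1176],[[-0.57,1.13,0],0.1176],[[-0.57,1.13,0],0.1176],[[-0.57,1.13,0],0.1176],[[-0.57,1.13,0],0.1176],[[-0.57,1.13,0],0.1176],[[-0.57,1.13,0],0.1176],[[-0.57,1.13,0],0.1176],[[-0.57,1.13,0],0.1176],[[0,0,0],0],[[0,0,0],0]]'; python3 -c "
from h import *
o=ctrl.get_obs(); print(o['ee_pos'].round(4),o['eef_rot'].round(4))"
```

```text
time_s: 34.38
ee_pos: [0.5642, 0.1098, 0.1093]
eef_rot: [3.141, 0.001, -0.546]
force: [-0.0, 0.2, -2.0]
grip_width: 0.0618
grip_force: 25.0
time_s: 36.05
ee_pos: [0.4613, 0.3129, 0.1084]
eef_rot: [-3.139, 0.002, 1.568]
force: [-0.5, -0.0, -1.6]
grip_width: 0.0616
grip_force: 25.0
[0.4613 0.3129 0.1084] [-3.1390e+00  1.6000e-03  1.5685e+00]
```

```bash
python3 -m pendant '[[[0.1,0.12,-1.5],0],[[0,0,-1.5],0],[[0,0,-1],0],[[0,0,0],0],[[0,0,0],0]]'; python3 -m pendant '[[[0,0,-0.3],0],[[0,0,-0.3],0],[[0,0,0],0]]';python3 -m pendant '[[[0,0,-0.3],0],[[0,0,-0.3],0],[[0,0,0],0]]'
```

```text
time_s: 36.47
ee_pos: [0.4631, 0.3138, 0.0697]
eef_rot: [-3.14, 0.001, 1.569]
force: [0.4, -0.5, -1.4]
grip_width: 0.062
grip_force: 25.0
time_s: 36.72
ee_pos: [0.4632, 0.3143, 0.0641]
eef_rot: [3.142, 0.0, 1.57]
force: [0.1, 0.6, -1.4]
grip_width: 0.0619
grip_force: 25.0
time_s: 36.97
ee_pos: [0.4629, 0.3143, 0.0577]
eef_rot: [-3.141, 0.0, 1.571]
force: [0.7, 0.7, -1.5]
grip_width: 0.0618
grip_force: 25.0
```

```bash
python3 -m pendant '[[[0,0,-0.2],0],[[0,0,-0.2],0],[[0,0,0],0]]'; python3 -m pendant '[[[0,0,-0.2],0],[[0,0,0],0]]';python3 -m pendant '[[[0,0,-0.1],0],[[0,0,0],0]]'
```

```text
time_s: 37.22
ee_pos: [0.463, 0.3144, 0.0539]
eef_rot: [-3.141, 0.0, 1.571]
force: [0.7, 0.7, -1.6]
grip_width: 0.0615
grip_force: 25.0
time_s: 37.38
ee_pos: [0.463, 0.3144, 0.0519]
eef_rot: [-3.141, 0.0, 1.571]
force: [-0.7, 0.1, -2.0]
grip_width: 0.0618
grip_force: 25.0
time_s: 37.55
ee_pos: [0.4631, 0.3144, 0.0511]
eef_rot: [-3.141, 0.0, 1.571]
force: [-0.1, 0.1, -2.3]
grip_width: 0.0618
grip_force: 25.0
```

```bash
python3 -m pendant '[[[0,0,-0.2],0],[[0,0,-0.1],0],[[0,0,0],0]]'; python3 -m pendant '[[[0,0,-0.1],0],[[0,0,0],0]]';python3 -m pendant '[[[0,0,-0.1],0],[[0,0,0],0]]'
```

```text
time_s: 37.8
ee_pos: [0.463, 0.3144, 0.0479]
eef_rot: [-3.141, 0.0, 1.571]
force: [0.7, 0.9, -2.5]
grip_width: 0.0616
grip_force: 25.0
time_s: 37.97
ee_pos: [0.4631, 0.3144, 0.0471]
eef_rot: [-3.141, 0.0, 1.571]
force: [-0.6, -0.2, -1.6]
grip_width: 0.0616
grip_force: 25.0
time_s: 38.13
ee_pos: [0.4632, 0.3145, 0.0464]
eef_rot: [3.141, -0.0, 1.571]
force: [-0.5, -0.1, 0.8]
grip_width: 0.0618
grip_force: 25.0
```

```bash
m='from h import *
o=ctrl.get_obs(); print("yaw",o["eef_rot"][2].round(4),"Mz",o["moment"][2].round(3),o["force"].round(1))'; python3 -m pendant '[[[0,0,0],-0.12],[[0,0,0],-0.12],[[0,0,0],-0.12],[[0,0,0],-0.12],[[0,0,0],-0.12],[[0,0,0],-0.12],[[0,0,0],0]]' >/dev/null; python3 -c "$m";  python3 -m pendant '[[[0,0,0],-0.12],[[0,0,0],-0.12],[[0,0,0],-0.12],[[0,0,0],-0.12],[[0,0,0],-0.12],[[0,0,0],-0.1],[[0,0,0],0]]'; python3 -c "$m"; python3 -m pendant '[[[0,0,0],-0.06],[[0,0,0],0]]' >/dev/null; python3 -c "$m"; python3 -m pendant '[[[0,0,0],-0.04],[[0,0,0],0]]' >/dev/null; python3 -c "$m"
```

```text
yaw 0.8447 Mz 0.03 [-0.3  0.5  0.7]
time_s: 39.3
ee_pos: [0.4633, 0.3145, 0.0464]
eef_rot: [-3.141, -0.0, 0.15]
force: [0.2, -0.4, 1.2]
grip_width: 0.0615
grip_force: 25.0
yaw 0.1499 Mz 0.005 [ 0.2 -0.4  1.2]
yaw 0.0941 Mz -0.025 [0.4 0.4 1.4]
yaw 0.0546 Mz -0.013 [0.1 0.5 0.8]
```

```bash
m='from h import *
o=ctrl.get_obs(); print("yaw",o["eef_rot"][2].round(4),"Mz",o["moment"][2].round(3),o["force"].round(1))'; for i in 1; do python3 -m pendant '[[[0,0,0],-0.03],[[0,0,0],0]]' >/dev/null; python3 -c "$m"; done; python3 -m pendant '[[[0,0,0],-0.03],[[0,0,0],0]]' >/dev/null; python3 -c "$m"; python3 -m pendant '[[[0,0,0],-0.02],[[0,0,0],0]]' >/dev/null; python3 -c "$m";python3 -m pendant '[[[0,0,0],-0.02],[[0,0,0],0]]' ; python3 -c "$m"
```

```text
yaw 0.0244 Mz 0.124 [-0.3  1.3  1.6]
yaw -0.0061 Mz 0.311 [0.5 0.5 1.9]
yaw -0.0281 Mz 0.564 [1.4 0.4 1.2]
time_s: 40.3
ee_pos: [0.4633, 0.3145, 0.0464]
eef_rot: [-3.141, -0.0, -0.049]
force: [0.8, 0.5, 3.1]
grip_width: 0.0616
grip_force: 25.1
yaw -0.0495 Mz 0.818 [0.8 0.5 3.1]
```

```bash
python3 -m pendant '[[[0,0,0],0.04],[[0,0,0.05],0],[[0,0,0],0]]'; python3 -m pendant '[[[0,0,0],0],[[0,0,0],0],[[0,0,0],0],[[0,0,0],0],[[0,0,0],0],[[0,0,0],0],[[0,0,0],0]]' 1; python3 -m pendant '[[[0,0,1.5],0],[[0,0,3],0],[[0,0,4],0],[[0,0,4],0],[[0,0,2],0],[[0,0,0],0],[[0,0,0],0],[[0,0,0],0]]'; python3 - <<'E'
from h import *
take('wrist','f1w'); take('side','f1d'); take('scene','f1s'); w=load('f1w'); sd=load('f1d'); s=load('f1s'); c=np.array([.4626,.314,0])
def light(v,e,R):  # lighter disc on the cap top
    g=cv2.cvtColor(v['color'],cv2.COLOR_RGB2GRAY); e=e.astype(int); b=cv2.GaussianBlur(g,(3,3),0)[e[1]-R:e[1]+R,e[0]-R:e[0]+R].astype(np.uint8)
    th,m=cv2.threshold(b,0,255,cv2.THRESH_OTSU); n,l,st,ce=cv2.connectedComponentsWithStats(m); k=l[R,R]; return ce[k]+e-R,st[k],th
r={}
for nm,v,R in (('w',w,22),('d',sd,7),('s',s,6)):
    e=proj(v,c+[0,0,.112]); r[nm]=light(v,e,R); print(nm,e.round(1),r[nm])
print(tri((w,*r['w'][0]),(sd,*r['d'][0])))
e=proj(w,c+[0,0,.112]).astype(int); R=75; im=w['color'].astype(int); v0=max(0,e[1]-R); sub=im[v0:e[1]+R,e[0]-R:e[0]+R]
k=((sub.max(2)-sub.min(2)<26)&(sub.max(2)>110)).astype(np.uint8); nn,l,st,_=cv2.connectedComponentsWithStats(k); i=l[e[1]-v0,R]; print(st[i])
ct=max(cv2.findContours((l==i).astype(np.uint8),0,1)[0],key=cv2.contourArea).reshape(-1,2)+[e[0]-R,v0]
P=np.array([plane(w,*q,.112)[:2] for q in ct])-c[:2]; print('x',P[:,0].min().round(4),P[:,0].max().round(4),'y',P[:,1].min().round(4),P[:,1].max().round(4)); ra=np.hypot(*P.T); f=np.argsort(-ra)[:12]; print([(round(ra[j]*1e3,1),round(np.degrees(np.arctan2(P[j,1],P[j,0])))) for j in f])
# side-view outline of the stack vs expected
for nm,v in (('side',sd),('scene',s)):
    pts=[proj(v,c+[rr*np.cos(q),rr*np.sin(q),z]) for q in np.arange(0,6.28,.1) for rr,z in ((.045,0),(.030,.112))]; pts=np.array(pts); lo,hi=pts.min(0),pts.max(0)
    im=v['color'].astype(int); a=(lo-12).astype(int); b=(hi+12).astype(int); sub=im[a[1]:b[1],a[0]:b[0]]; k=((sub.max(2)-sub.min(2)<26)&(sub.max(2)>70)).astype(np.uint8)
    n,l,st,_=cv2.connectedComponentsWithStats(k); i=1+np.argmax(st[1:,4]); print(nm,'exp',lo.round(),hi.round(),'seen',st[i,:2]+a,st[i,:2]+st[i,2:4]+a)
E
```

```text
time_s: 40.55
ee_pos: [0.4631, 0.3144, 0.0465]
eef_rot: [-3.142, 0.0, -0.01]
force: [2.5, 1.0, -1.8]
grip_width: 0.0616
grip_force: 25.0
time_s: 41.13
ee_pos: [0.4631, 0.3144, 0.0467]
eef_rot: [3.142, 0.0, -0.01]
force: [-0.3, 0.2, 0.0]
grip_width: 0.0937
grip_force: 0.0
time_s: 41.8
ee_pos: [0.4627, 0.3142, 0.1905]
eef_rot: [3.141, 0.002, -0.009]
force: [0.1, 0.2, -0.6]
grip_width: 0.0944
grip_force: 0.0
w [322.3 196.2] (array([321.56819379, 195.88994207]), array([   0,    0,   44,   44, 1899], dtype=int32), 113.0)
d [241.1 268.3] (array([240.92682927, 268.5       ]), array([ 1,  4, 13,  8, 82], dtype=int32), 158.0)
s [422.1 157.1] (array([422.55319149, 156.59574468]), array([ 1,  3, 11,  6, 47], dtype=int32), 134.0)
(array([0.46276743, 0.31460993, 0.11176783]), [np.float64(0.0002418176305020085), np.float64(0.00024181763050204775)])
[  45   25   60   79 3032]
x -0.0321 0.0537 y -0.0312 0.0322
[(np.float64(54.0), -8), (np.float64(54.0), 6), (np.float64(53.9), -7), (np.float64(53.9), 5), (np.float64(53.7), -12), (np.float64(53.3), 9), (np.float64(53.2), -9), (np.float64(53.1), 8), (np.float64(53.1), 13), (np.float64(52.9), 12), (np.float64(52.8), -6), (np.float64(52.8), 4)]
side exp [223. 258.] [269. 329.] seen [211 246] [280 330]
scene exp [399. 151.] [434. 204.] seen [399 152] [435 204]
```

```bash
python3 -c "
from station import ctrl
print(ctrl.hand_in())"
```

```text
the job is handed in; nothing more can be done
None
```

The job is handed in at about 42 s: the section stood on the 100 mm black pad and was let go, then section and cap were each turned clockwise to their stops on the base and released. My last measurements put the cap top at 111.8 mm (112 expected) with its ribs and the base's in line to about 1–2 degrees. I did not re-check the other things on the bench; nothing measured suggested they were touched.

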